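# Set up a strap clamp on the slotted plate

### The arm

A 6-joint arm with a two-finger parallel gripper is mounted at the origin on a cart in front of the work surface, level with it; the furniture and walls round the work are solid. World frame = base frame: x ahead of the robot, y to its left, z up, the work surface at z = 0. Lengths are in mm, angles in rad, forces in N, time in s.
With the tool pointing down it reaches from about 275 to 1000 mm from the base axis. Payload 8.4 kg.
Tool frame: the origin (TCP) lies midway between the tips of the shut fingers; the grasp point (between the pads) lies 19 mm behind it; y points along the fingers, z is the direction in which the jaws open and shut, and the axes are right-handed (so a half turn about y gives the same grasp; the last joint's range is limited). The gripper opens to 85 mm and grips with 20 to 120 N. Pads are 22 mm wide; open, the fingers measure 114 mm over their backs; the gripper's body (76 mm by 85 mm) begins 54 mm behind the grasp point. The pads swing forward as they close: fully open they stand 13 mm farther back than shut.
Start: joints at [-1.346, 0.353, 1.633, -0, 1.155, -0.002], TCP at [140.536, -608.997, 231.281] pointing down, gripper open.
Joint ranges: [-2.63, 2.63], [-0.92, 2.1], [0.06, 2.66], [-1.3, 4.44], [0, 2.69], [-3.02, 3.02]. Speed limits (rad/s): [2.22, 2.22, 2.79, 3.14, 3.14, 3.14].

### API

Orientations are given as [roll, pitch, yaw] about the fixed x, y, z axes, in that order (R = Rz(yaw) Ry(pitch) Rx(roll)).
In Python, from rig import r gives the robot as it stands. The module is installed in compiled form; this text tells all that it offers.
- The arm moves only by the tool apply_moves, never from a script. Its argument "plan" is text: rows parted by semicolons, each of 7 numbers parted by spaces: the shift along the tool's x, y, z in cm, then the turn, a rotation vector about the tool's x, y, z in degrees, then the closure, from 0 (fully open) to 1 (shut). A call has 1 to 20 rows; each row shifts and turns the pose as measured when the row begins, along the tool's axes as they then stand; what a row does not reach is not made up. A row lasts 1/10 s, in which the tool goes at most 50 mm and 8.59 degrees, less where a joint would pass 70% of its speed; a pose out of reach is approached as far as the arm can. A call is refused whole if a number of a shift passes 5 or a number of a turn 8.59, either way. A call with a gripper value outside its range is refused whole. The fingers move at their own pace and stop on an object; "squeeze" is the grip in N (left out, the last holds). Time passes only in rows, so rows that do not move let the fingers close. It gives the time, the measured TCP pose, the force and the opening at its end, in the units of the state.
- r.sense(): the state, without advancing time (a new reading comes with each control period).
- r.grab_frame(name): name is "side" or "top"; returns the picture (420x560x3 uint8, blue, green, red); there is no depth.
- r.get_calibration(name): a dict with "vertical_fov" (degrees; the focal length in pixels is half the picture's height over the tangent of half this angle, whatever the lens; pixels are square), "cx", "cy" (the principal point, pixels), "R" (3x3) and "t" (3): a world point X has camera coordinates R X + t. Camera axes: x right, y down, z forward; pixel columns grow to the right and rows downward; lengths in mm; the calibration is good to about 2 mm. A picture is of the moment at which its call begins. get_calibration takes no time and is no camera call.
- r.sign_off(): hands the job in, once; it reports no verdict.
The state is a dict: "clock": time; "qpos": joint angles; "qvel": joint speeds; "joint_efforts": joint torques, N m; "eef_pos": TCP position; "tcp_rot": TCP orientation; "contact_force": force on the tool from outside, world axes, zero at the start; "wrist_torque": the same for the moment, N m; "opening": opening from 0.0 (shut) to 1.0 (fully open).
Only numpy, scipy, OpenCV 4.12 (cv2) and the standard library are available. Lean on these libraries where they do the work, as an engineer would, in place of code of your own. Each camera call takes 0.05 s, during which the arm holds its last target. There are 200 camera calls.

### The job

Set up the clamp that holds the wooden work block on the slotted plate for drilling. Build its heel midway between the stud and the free end of the plate: first the plywood pad, then the small wood block on top of it; then lay the slotted strap over the stud, level across the work block and the heel, then put one washer, the top one from the spring-lift holder, over the stud, and last the nut, each resting on the one before. Leave the work block where it stands against its stop, and the other washers in the holder.

Things in the scene. Friction and masses are not known exactly. Their poses are not given: they have to be found in the camera images.
- plate: Slotted aluminium plate, fixed, 280 (x) x 150 (y) x 20 mm. Origin: centre of its underside, z up. A 12 mm threaded stud stands at x = y = 0, its tapered tip 110 mm above the origin. A stop bar 14 mm high crosses its -x end (x = -114 to -102); the work block stands between bar and stud. The heel belongs midway from the stud to the free +x end: centre x = 70, y = 0. On either side of the vice.
- block: The work block, plain wood, 60 (x) x 100 (y) x 45 mm high, loose on the plate against the stop bar, centre near x = -70 mm in the plate's frame. Origin: centre of its underside. It must stay where it is.
- ply_pad: Thin pad of plywood, 80 (x) x 56 (y) x 13 mm thick, lying flat on the mat. Origin: centre of its underside, z up.
- small_block: Small block of pale wood, 40 (x) x 60 (y) x 32 mm high, on the mat. Origin: centre of its underside, z up. On the pad it makes a heel 45 mm high, as high as the work block.
- strap: Strap clamp: dark steel bar 170 (x) x 40 (y) x 12 mm thick with a slot through its middle, 40 mm long (x) and 16 mm wide (y). Lies flat on the bare bench behind the vice. Origin: centre of its underside, z up. About 0.3 kg; balanced at its middle.
- washer: The top one of three equal thick steel washers in the spring-lift holder: outer diameter 40, hole 16, thickness 8 mm. Origin: centre of its underside. At the start it stands wholly proud of the holder's top ring and is loose.
- nut: Tall steel hexagon nut, 30 mm across flats, 20 mm high, plain hole 16 mm in diameter so that it slides down the stud. Stands on the mat, hole upright. Origin: centre of its underside; its flats face its x axis and every 60 degrees from it.
- holder: Spring-lift washer holder, fixed, on the mat: 78 mm foot, four rods and a top ring (outer diameter 57, inner 44 mm), whose upper face is 57 mm above the origin (centre of the foot's underside). Three washers lie on a sprung plate inside, which yields easily (80 N/m). When the top washer is taken the next rises 8 mm into its place.
- lift (a joint): Height of the holder's sprung plate (m, up positive): about 0 with three washers on it, 0.008 with two, 0.016 with one.
- mat: Dark grey rubber bench mat, 300 (x) x 400 (y) x 3 mm, fixed, on the other side of the vice from the plate; pad, small block, nut and holder stand on it, changing places. Origin: centre of its underside. The vice between is fixed: body 0.22 m high up to x = 0.42, its bar 0.14 m high up to x = 0.59 at y about 0; carry things over it.

How it is judged:
By the outcome, as a careful person would: the job done as asked, in the order asked, and still so for the second after the job is handed in, with the robot touching nothing.
It also fails if it takes over 144 s, if anything falls off the work surface, if the arm or the gripper's body presses on something with over 40 N, if the wrist force passes 120 N, or if a joint passes its speed limit or range.

## Working session

There is one attempt and no reset: what is moved stays moved. The work goes in short steps, Python scripts to look and compute and a tool call to move; the robot and the scene stay as the last step left them, time stands still between calls to the robot, and variables do not carry over. Pictures are saved under pics/ and viewed, about 12 in all and at most 16, crops included, and the job is handed in when it is done.

Besides the shell and the picture viewer there is one more tool, called after "Call:" in YAML: its name, and indented under it one key for each argument. apply_moves: Moves the arm, as the interface text tells. Its arguments: {"type":"object","properties":{"plan":{"type":"string"},"squeeze":{"type":"number"}},"required":["plan"]}

```bash
mkdir -p pics
python3 - <<'E'
from rig import r
import cv2,numpy as np
s=r.sense();print({k:np.round(v,3).tolist() for k,v in s.items()})
for n in("side","top"):
    cv2.imwrite(f"pics/{n}0.png",r.grab_frame(n))
    c=r.get_calibration(n);print(n,{k:np.round(v,4).tolist() for k,v in c.items()}, -np.array(c["R"]).T@np.array(c["t"]))
E
```

```text
{'clock': 0.0, 'qpos': [-1.346, 0.354, 1.634, -0.0, 1.155, -0.002], 'qvel': [-0.001, 0.001, -0.001, 0.0, 0.0, -0.0], 'joint_efforts': [0.0, -60.526, -34.207, 0.0, 0.009, -0.0], 'eef_pos': [140.414, -608.503, 230.54], 'tcp_rot': [-1.572, -0.0, -2.915], 'contact_force': [0.661, 0.61, -0.108], 'wrist_torque': [-0.053, 0.035, 0.021], 'opening': 0.995}
side {'vertical_fov': 55.8073, 'cx': 274.7876, 'cy': 211.1928, 'R': [[0.9994, -0.0313, 0.0178], [-0.0054, -0.6176, -0.7865], [0.0356, 0.7859, -0.6173]], 't': [-564.9314, 81.0489, 1197.6263]} [ 522.34408687 -908.84652199  813.12964826]
top {'vertical_fov': 44.6856, 'cx': 279.8912, 'cy': 215.4756, 'R': [[0.0135, -0.9999, 0.0081], [-0.9569, -0.0153, -0.2901], [0.2901, -0.0039, -0.957]], 't': [2.9124, 552.4693, 1349.0086]} [ 137.2119406    16.56552187 1451.1903931 ]
```

View pics/side0.png

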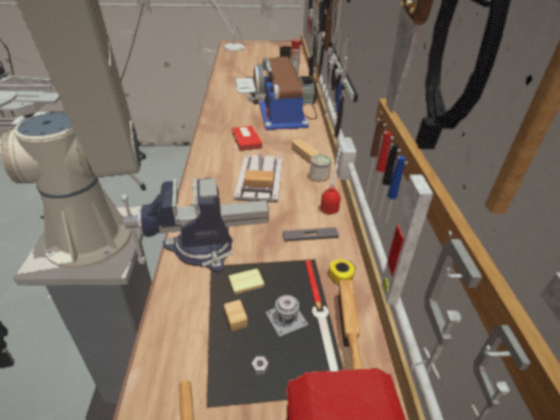

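View pics/top0.png

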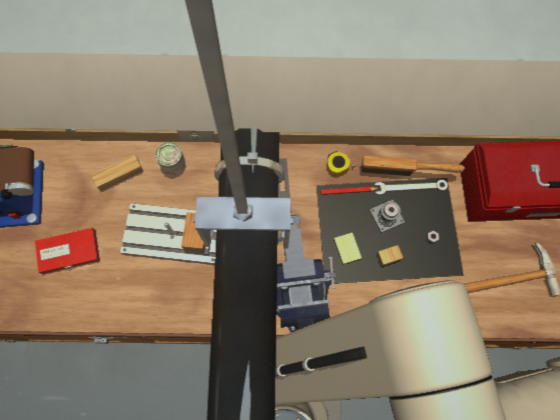

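Run:
```python
import cv2,numpy as np
s=cv2.imread("pics/side0.png");t=cv2.imread("pics/top0.png")
def crop(im,x,y,w,h,k):return cv2.resize(im[y:y+h,x:x+w],None,fx=k,fy=k,interpolation=cv2.INTER_CUBIC)
cv2.imwrite("pics/s.png",np.hstack([crop(s,205,150,140,140,2.85),crop(s,205,255,140,140,2.85)]) )
cv2.imwrite("pics/s.png",np.hstack([crop(s,225,145,125,187,3.2),crop(s,205,250,125,150,4)[:598]]) [:598] if 0 else np.hstack([crop(s,225,145,120,105,3.3),crop(s,210,255,120,105,3.3)]))
a=crop(t,115,195,180,75,4.4);b=crop(t,315,175,160,115,4.4)
cv2.imwrite("pics/t.png",np.vstack([a[:,:700],b[:260,:700]]))
cv2.imwrite("pics/s.png",np.vstack([crop(s,225,145,120,105,4)[:,:480]]))
```

```text
(no output)
```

View pics/s.png

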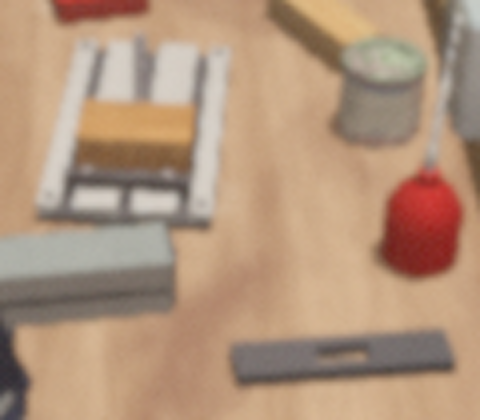

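View pics/t.png

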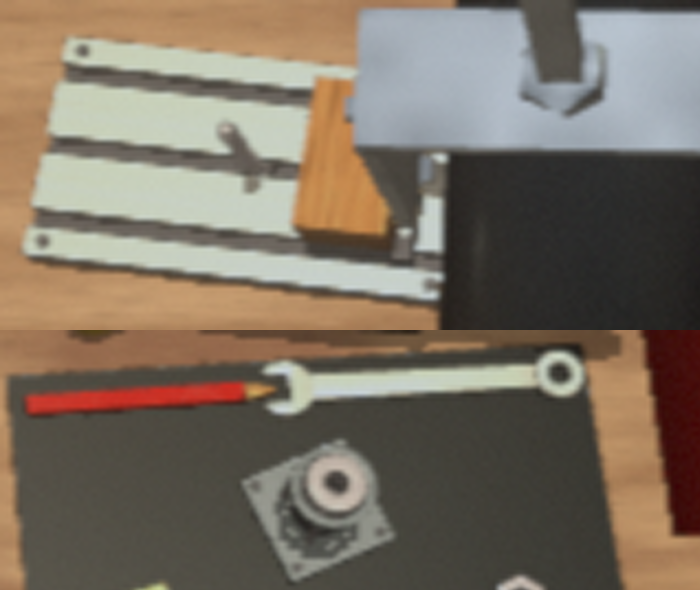

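```bash
cat > h.py <<'E'
import cv2,numpy as np
from rig import r
CAL={n:{k:np.array(v) for k,v in r.get_calibration(n).items()} for n in("side","top")}
def ray(n,p):
    c=CAL[n];f=210/np.tan(np.radians(c["vertical_fov"])/2)
    d=c["R"].T@np.array([(p[0]-c["cx"])/f,(p[1]-c["cy"])/f,1]);return -c["R"].T@c["t"],d/np.linalg.norm(d)
def plane(n,p,z):
    o,d=ray(n,p);return o+d*(z-o[2])/d[2]
def tri(ps,pt):
    o1,d1=ray("side",ps);o2,d2=ray("top",pt)
    a=np.linalg.lstsq(np.c_[d1,-d2],o2-o1,rcond=None)[0];A=o1+d1*a[0];B=o2+d2*a[1]
    return (A+B)/2,np.linalg.norm(A-B)
def proj(n,X):
    c=CAL[n];f=210/np.tan(np.radians(c["vertical_fov"])/2);x=c["R"]@np.array(X,float)+c["t"];return x[:2]/x[2]*f+[c["cx"],c["cy"]]
E
cat > seg.py <<'E'
from h import *
import sys
K=8
def crop(im,x0,y0,x1,y1): return cv2.resize(im[y0:y1,x0:x1],None,fx=K,fy=K,interpolation=cv2.INTER_CUBIC)
def un(p,x0,y0): return (np.array(p,float)+.5)/K-.5+[x0,y0]
def blobs(im,win,f,minA=20,maxn=1):
    m=f(crop(im,*win).astype(int)).astype(np.uint8)
    cs=cv2.findContours(m,cv2.RETR_CCOMP,cv2.CHAIN_APPROX_NONE)[0]
    cs=sorted([c for c in cs if cv2.contourArea(c)>minA*K*K],key=cv2.contourArea)[::-1][:maxn]
    return [un(c[:,0],*win[:2]) for c in cs]
def quad(c,n=4):
    h=cv2.convexHull(c.astype(np.float32))
    for e in np.arange(.3,12,.1):
        q=cv2.approxPolyDP(h,e,True)
        if len(q)<=n:return q[:,0]
E
python3 - <<'E'
from seg import *
s=cv2.imread("pics/side0.png");t=cv2.imread("pics/top0.png")
for n,im,pts in(("s",s,dict(pad=(246,281),blk=(235,311),blkside=(238,322),work=(259,176),works=(259,184),strap=(295,235),straps=(300,240),mat=(230,350),washer=(287,302),nut=(260,361),nuttop=(256,362))),("t",t,dict(pad=(347,248),blk=(390,255),work=(193,234),nut=(433,237),mat=(430,200),hold=(374,210),wash=(386,210),plate=(140,230)))):
    for k,p in pts.items(): print(n,k,im[p[1],p[0]])
k=lambda im,x,y,w,h,f:cv2.resize(im[y:y+h,x:x+w],(int(w*f),int(h*f)),interpolation=cv2.INTER_CUBIC)
a=k(s,205,265,105,110,5.4);b=k(t,325,195,50*2+25,60*2-20,2.0)
cv2.imwrite("pics/sm.png",a)
E
```

```text
s pad [169 224 223]
s blk [129 180 217]
s blkside [ 90 135 167]
s work [103 161 209]
s works [ 62  93 129]
s strap [113 114 123]
s straps [ 97 120 146]
s mat [66 71 74]
s washer [120 122 128]
s nut [104 105 113]
s nuttop [163 163 170]
t pad [131 208 198]
t blk [ 97 159 200]
t work [ 75 133 194]
t nut [55 61 64]
t mat [55 62 63]
t hold [124 133 133]
t wash [174 187 196]
t plate [101 111 118]
```

View pics/sm.png

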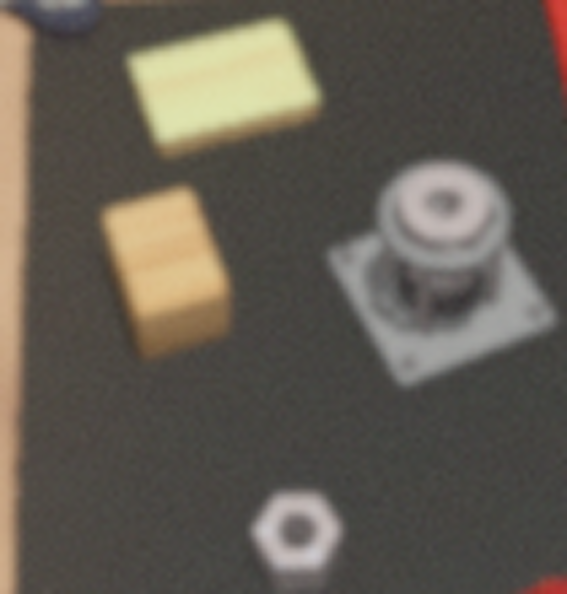

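```bash
cat > m0.py <<'E'
from seg import *
s=cv2.imread("pics/side0.png");t=cv2.imread("pics/top0.png")
np.set_printoptions(precision=1,suppress=True)
def rep(name,n,c,z,k=4):
    q=quad(c,k);P=np.array([plane(n,p,z)[:2] for p in q])
    C=np.array([plane(n,p,z)[:2] for p in c])
    (cx,cy),(w,h),a=cv2.minAreaRect(C.astype(np.float32))
    print(name,n,"quad",q.tolist() and np.round(q,1).tolist(),"rect c",round(cx,1),round(cy,1),"wh",round(w,1),round(h,1),"ang",round(a,1),"sides",np.linalg.norm(P-np.roll(P,-1,0),axis=1))
    return C
sat=lambda i:i.max(2)-i.min(2)
rep("pad","side",blobs(s,(215,262,275,298),lambda i:(i[...,1]>185)&(i[...,0]>100)&(i[...,1]>i[...,2]-8))[0],16)
rep("pad","top",blobs(t,(328,228,368,268),lambda i:(i[...,1]>135)&(sat(i)>40))[0],16)
rep("blk","side",blobs(s,(222,296,252,334),lambda i:(i[...,2]>195)&(sat(i)>40))[0],35)
rep("blk","top",blobs(t,(374,240,408,270),lambda i:(i[...,2]>150)&(sat(i)>40))[0],35)
rep("work","side",blobs(s,(240,165,280,185),lambda i:(i[...,2]>165)&(sat(i)>60))[0],65)
rep("strap","side",blobs(s,(278,224,342,246),lambda i:(sat(i)<30)&(i.max(2)<140)&(i.max(2)>108))[0],12)
def cen(name,n,im,win,f,z,minA=1):
    for c in blobs(im,win,f,minA,2):
        e=cv2.fitEllipse(c.astype(np.float32));print(name,n,"ell",np.round(e[0],2),np.round(e[1],1),"bbox",c.min(0),c.max(0),"P",plane(n,e[0],z))
dark=lambda th:(lambda i:i.max(2)<th)
cen("nuthole","side",s,(256,357,265,369),dark(125),23)
cen("nut","side",s,(245,350,275,372),lambda i:i.max(2)>140,23)
cen("nut","top",t,(422,226,444,250),lambda i:i.max(2)>130,23)
cen("nuthole","top",t,(429,232,438,243),dark(110),23)
cen("washhole","side",s,(281,296,293,309),dark(125),68)
cen("washhole","top",t,(386,206,397,216),dark(110),68)
cen("wash","side",s,(270,290,305,318),lambda i:(i.max(2)>150)&(i[...,2]-i[...,0]>4),68)
cen("wash","top",t,(378,196,405,224),lambda i:(i.max(2)>150)&(i[...,2]-i[...,0]>8),68)
E
python3 m0.py
```

```text
pad side quad [[257.3999938964844, 270.29998779296875], [261.79998779296875, 283.3999938964844], [234.1999969482422, 289.8999938964844], [230.1999969482422, 275.29998779296875]] rect c 482.0 -187.8 wh 79.2 56.8 ang 18.0 sides [48.8 74.7 52.8 75.3]
pad top quad [[351.6000061035156, 232.3000030517578], [360.8999938964844, 257.29998779296875], [343.20001220703125, 262.79998779296875], [334.1000061035156, 238.10000610351562]] rect c 478.9 -185.2 wh 80.4 56.8 ang 18.4 sides [77.9 54.  76.7 54.3]
blk side quad [[238.6999969482422, 300.6000061035156], [245.39999389648438, 317.6000061035156], [231.3000030517578, 322.3999938964844], [225.10000610351562, 304.70001220703125]] rect c 459.6 -306.0 wh 38.1 58.5 ang 19.1 sides [54.  35.1 55.  34.8]
blk top quad [[397.3999938964844, 245.39999389648438], [401.8999938964844, 257.29998779296875], [383.20001220703125, 263.29998779296875], [378.6000061035156, 251.1999969482422]] rect c 456.8 -303.8 wh 39.6 59.9 ang 19.1 sides [36.1 56.9 36.7 57.4]
work side quad [[243.89999389648438, 177.3000030517578], [246.6999969482422, 169.3000030517578], [273.299987
[... 1052 characters left out ...]
00.1 -430.9   23. ]
washhole side ell [287.9 302. ] [1.4 1.8] bbox [287.3 301.2] [288.6 302.8] P [ 585.4 -307.1   68. ]
washhole top ell [391.1 209.1] [4.3 5. ] bbox [388.6 206.9] [393.4 211.4] P [ 580.5 -305.    68. ]
washhole top ell [386.4 214.8] [1.5 2.7] bbox [385.6 213.7] [387.8 215.4] P [ 563.4 -290.8   68. ]
wash side ell [286.8 302.1] [13.9 17.8] bbox [277.3 295.2] [295.9 309.4] P [ 582.8 -307.4   68. ]
wash side ell [287.1 301.9] [4.1 5.9] bbox [283.9 299.9] [289.9 304.1] P [ 583.4 -306.8   68. ]
wash top ell [391.4 209. ] [12.9 13.7] bbox [384.7 202.1] [398.4 215.4] P [ 581. -306.   68.]
wash top ell [391.  209.2] [5.7 6.4] bbox [387.8 206.3] [394.1 212.2] P [ 580.3 -304.8   68. ]
```

```bash
cat > m1.py <<'E'
from seg import *
s=cv2.imread("pics/side0.png");t=cv2.imread("pics/top0.png")
np.set_printoptions(precision=1,suppress=True)
print("tip rough",tri((260,154),(166.6,224.5)))
for n,ps in(("side",[(245,155.5),(235,196.7),(277.5,197.5),(281.7,156.7)]),("top",[(129.8,204.1),(120.7,253)])):
    print(n,[plane(n,p,20)[:2] for p in ps])
for nm,a,b in(("pad",(245.9,279.8),(347.5,247.6)),("blk",(235.1,311.3),(390.3,254.3)),("nut",(259.6,362.9),(433.05,235.8)),("wash",(286.9,302.0),(391.2,209.1))): print(nm,tri(a,b))
k=lambda im,x,y,w,h,f:cv2.resize(im[y:y+h,x:x+w],(int(w*f),int(h*f)),interpolation=cv2.INTER_CUBIC)
cv2.imwrite("pics/p.png",np.hstack([k(s,232,146,54,56,7.4),k(t,118,200,54,56,7.4)]))
E
python3 m1.py
```

```text
tip rough (array([518.2, 321.6, 103.3]), np.float64(6.130875633869084))
side [array([462. , 456.6]), array([435.8, 181.5]), array([579.7, 175.9]), array([606.1, 447.2])]
top [array([599. , 452.4]), array([451.9, 463.9])]
pad (array([ 480.8, -185.8,   11.7]), np.float64(2.249110024738162))
blk (array([ 458.4, -304.3,   31.7]), np.float64(2.3278753714006677))
nut (array([ 517.5, -433.8,   20.1]), np.float64(1.7153262866902568))
wash (array([ 582.3, -305.7,   65.8]), np.float64(1.9300933336477166))
```

View pics/p.png

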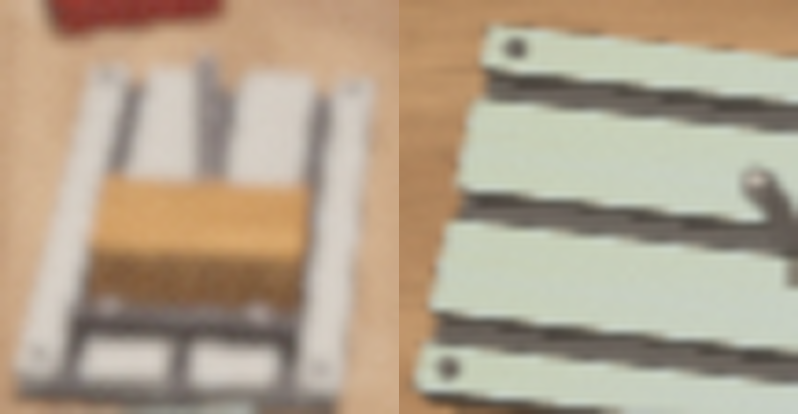

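Run:
```python
from h import *
np.set_printoptions(precision=1,suppress=True)
H=np.array([plane("side",p,20)[:2] for p in[(246.3,156),(279.8,158),(275.2,195.9),(237.1,193.6)]])
T=np.array([plane("top",p,20)[:2] for p in[(124.6,249.7),(133.8,206.5),(212.7,259.3)]])
print(H,H.mean(0),np.linalg.norm(H-np.roll(H,-1,0),axis=1));print(T,(T[1]+T[2])/2,np.linalg.norm(T[1]-T[0]),np.linalg.norm(T[2]-T[0]))
for P in(H[0]-H[3],H[1]-H[2],T[0]-T[2]):print(np.degrees(np.arctan2(P[1],P[0])))
P=T[1]-T[0];print(np.degrees(np.arctan2(P[1],P[0]))+90)
print("tip110 side",plane("side",(260,153.7),110),"top",plane("top",(166.5,224.2),110))
```

```text
[[467.2 452.7]
 [598.3 437.3]
 [572.2 185.1]
 [442.1 199.4]] [519.9 318.6] [132.  253.5 130.9 254.5]
[[461.7 453.7]
 [591.8 440. ]
 [437.6 200.5]] [514.7 320.2] 130.82633084928563 254.39473148834915
84.34333708188618
84.08785156626705
84.55951408925353
83.9624065458907
tip110 side [521.1 314.1 110. ] top [514.1 319.6 110. ]
```

```bash
cat > go.py <<'E'
from rig import r
import numpy as np,sys
# go.py x y z yaw(deg): turn about tool y, then shift in tool axes at the target yaw, and at the present yaw (cm)
s=r.sense();p=np.array(s["eef_pos"]);x,y,z,w=map(float,sys.argv[1:5]);a=np.degrees(s["tcp_rot"])
d=(np.array([x,y,z])-p)/10;turn=-((w-a[2]+180)%360-180)
f=lambda w:(round(d[0]*np.cos(w)+d[1]*np.sin(w),2),round(-d[2],2),round(-d[0]*np.sin(w)+d[1]*np.cos(w),2))
print("clock",round(s["clock"],1),"pos",p.round(1),"rpy",a.round(1),"F",np.round(s["contact_force"],1),"open",round(s["opening"],3),"q6",round(s["qpos"][5],2))
print("turn_y",round(turn,2),"then",f(np.radians(w)),"| first",f(np.radians(a[2])))
E
python3 go.py 480.5 -186.5 100 -161.8
```

```text
clock 0.1 pos [ 140.4 -608.6  230.6] rpy [ -90.1   -0.  -167. ] F [-0.  -0.6 -0.1] open 0.996 q6 -0.0
turn_y -5.21 then (np.float64(-45.49), np.float64(13.06), np.float64(-29.48)) | first (np.float64(-42.63), np.float64(13.06), np.float64(-33.48))
```

Call:
apply_moves:
  plan: "0 0 0 0 -5.2 0 0;-3.5 0 -2.27 0 0 0 0;-3.5 0 -2.27 0 0 0 0;-3.5 0 -2.27 0 0 0 0;-3.5 0 -2.27 0 0 0 0;-3.5 0 -2.27 0 0 0 0;-3.5 0 -2.27 0 0 0 0;-3.5 0 -2.27 0 0 0 0;-3.5 0 -2.27 0 0 0 0;-3.5 0 -2.27 0 0 0 0;-3.5 0 -2.27 0 0 0 0;-3.5 0 -2.27 0 0 0 0;-3.5 0 -2.27 0 0 0 0;-3.5 0 -2.27 0 0 0 0;0 3 0 0 0 0 0;0 3 0 0 0 0 0;0 3 0 0 0 0 0;0 0 0 0 0 0 0"
  squeeze: 40

```text
clock: 1.9
eef_pos: [491.0, -165.2, 135.4]
tcp_rot: [-1.575, 0.001, -2.82]
contact_force: [-0.5, 1.1, -0.4]
opening: 1.001
```

```bash
python3 go.py 480.5 -186.5 40 -161.8
```

```text
clock 1.9 pos [ 491.  -165.2  135.4] rpy [-9.020e+01  1.000e-01 -1.616e+02] F [-0.5  1.1 -0.4] open 1.001 q6 0.92
turn_y 0.2 then (np.float64(1.66), np.float64(9.54), np.float64(1.7)) | first (np.float64(1.67), np.float64(9.54), np.float64(1.69))
```

Call:
apply_moves:
  plan: "1 2 1 0 0 0 0;0.6 2 0.6 0 0 0 0;0 2 0 0 0 0 0;0 1 0 0 0 0 0;0 0 0 0 0 0 0;0 0 0 0 0 0 0"

```text
clock: 2.5
eef_pos: [483.6, -187.3, 68.7]
tcp_rot: [-1.572, 0.005, -2.821]
contact_force: [0.7, 0.3, -0.2]
opening: 1.001
```

```bash
python3 go.py 480.5 -186.5 4 -161.8
python3 - <<'E'
from h import *
for n,b in(("side",(195,230,300,330)),("top",(320,215,410,290))):
    im=r.grab_frame(n);cv2.imwrite(f"pics/{n}1.png",im)
s=cv2.imread("pics/side1.png")[225:335,190:300];t=cv2.imread("pics/top1.png")[185:295,310:420]
cv2.imwrite("pics/g1.png",cv2.resize(np.hstack([s,t]),None,fx=3.6,fy=3.6,interpolation=cv2.INTER_CUBIC))
E
```

```text
clock 2.5 pos [ 483.6 -187.3   68.7] rpy [ -90.1    0.3 -161.6] F [ 0.7  0.3 -0.2] open 1.001 q6 0.87
turn_y 0.18 then (np.float64(0.27), np.float64(6.47), np.float64(-0.18)) | first (np.float64(0.27), np.float64(6.47), np.float64(-0.18))
```

View pics/g1.png

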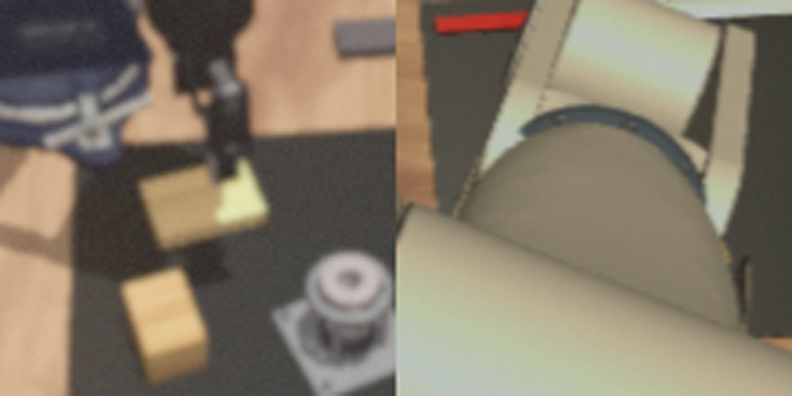

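Call:
apply_moves:
  plan: "0.27 2 -0.18 0 0.2 0 0;0 2 0 0 0 0 0;0 1.5 0 0 0 0 0;0 0.6 0 0 0 0 0;0 0 0 0 0 0 0;0 0 0 0 0 0 0"

```text
clock: 3.2
eef_pos: [485.8, -187.6, 12.1]
tcp_rot: [-1.565, 0.013, -2.823]
contact_force: [-0.5, -0.2, -0.8]
opening: 0.998
```

```bash
python3 go.py 480.5 -186.5 4 -161.8
```

```text
clock 3.2 pos [ 485.8 -187.6   12.1] rpy [ -89.7    0.8 -161.8] F [-0.5 -0.2 -0.8] open 0.998 q6 0.87
turn_y 0.04 then (np.float64(0.47), np.float64(0.81), np.float64(-0.27)) | first (np.float64(0.47), np.float64(0.81), np.float64(-0.27))
```

```bash
cat > go.py <<'E'
from rig import r
import numpy as np,sys
from scipy.spatial.transform import Rotation as Ro
# go.py x y z yaw(deg): shift (cm, present tool axes), turn (deg, tool rotvec); then the shift as it is after the turn
s=r.sense();p=np.array(s["eef_pos"]);x,y,z,w=map(float,sys.argv[1:5])
R=Ro.from_euler("xyz",s["tcp_rot"]);T=Ro.from_euler("xyz",[-90,0,w],degrees=True)
d=(np.array([x,y,z])-p)/10
print("clock",round(s["clock"],1),"pos",p.round(1),"rpy",np.degrees(s["tcp_rot"]).round(1),"F",np.round(s["contact_force"],1),"open",round(s["opening"],3),"q6",round(s["qpos"][5],2))
print("shift",R.inv().apply(d).round(2),"turn",(R.inv()*T).as_rotvec(degrees=True).round(2),"| after turn",T.inv().apply(d).round(2))
E
python3 go.py 480.5 -186.5 4 -161.8
```

```text
clock 3.2 pos [ 485.8 -187.6   12.1] rpy [ -89.7    0.8 -161.8] F [-0.5 -0.2 -0.8] open 0.998 q6 0.87
shift [ 0.48  0.8  -0.28] turn [-0.32  0.04 -0.75] | after turn [ 0.47  0.81 -0.27]
```

Call:
apply_moves:
  plan: "0.4 0.6 -0.25 -0.3 0 -0.75 0;0.1 0.2 0 0 0 0 0;0 0 0 0 0 0 0;0 0 0 0 0 0 0.5;0 0 0 0 0 0 1;0 0 0 0 0 0 1;0 0 0 0 0 0 1;0 0 0 0 0 0 1;0 0 0 0 0 0 1;0 0 0 0 0 0 1;0 0 0 0 0 0 1"

```text
clock: 4.3
eef_pos: [481.4, -187.3, 5.8]
tcp_rot: [-1.569, 0.002, -2.823]
contact_force: [-0.2, 0.1, 0.6]
opening: 0.644
```

```bash
python3 go.py 480.5 -186.5 4 -161.8
```

```text
clock 4.3 pos [ 481.4 -187.3    5.8] rpy [-8.990e+01  1.000e-01 -1.618e+02] F [-0.2  0.1  0.6] open 0.644 q6 0.88
shift [ 0.06  0.18 -0.1 ] turn [-0.12  0.04 -0.09] | after turn [ 0.06  0.18 -0.1 ]
```

Call:
apply_moves:
  plan: "0 -2 0 0 0 0 1;0 -4.5 0 0 0 0 1;0 -4.5 0 0 0 0 1;0 -4.5 0 0 0 0 1;0 -4.5 0 0 0 0 1;0 -4.5 0 0 0 0 1;0 -2 0 0 0 0 1;0 0 0 0 0 0 1;0 0 0 0 -8 0 1;0 0 0 0 -8 0 1;0 0 0 0 -8 0 1;0 0 0 0 -8 0 1;0 0 0 0 -8 0 1;0 0 0 0 -8 0 1;0 0 0 0 -8 0 1;0 0 0 0 -8 0 1;0 0 0 0 0 0 1"

```text
clock: 6.0
eef_pos: [473.9, -184.2, 266.6]
tcp_rot: [-1.587, 0.004, -1.662]
contact_force: [-0.2, -0.3, -1.6]
opening: 0.641
```

```bash
python3 go.py 524.4 389 280 -95.8
```

```text
clock 6.0 pos [ 473.9 -184.2  266.6] rpy [-90.9   0.2 -95.2] F [-0.2 -0.3 -1.6] open 0.641 q6 -0.28
shift [-57.54  -1.09  -0.2 ] turn [ 0.95  0.59 -0.24] | after turn [-57.53  -1.34  -0.77]
```

Call:
apply_moves:
  plan: "-2 0 0 0.95 0.6 -0.2 1;-4.5 0 0 0 0 0 1;-4.5 0 0 0 0 0 1;-4.5 0 0 0 0 0 1;-4.5 0 0 0 0 0 1;-4.5 0 0 0 0 0 1;-4.5 0 0 0 0 0 1;-4.5 0 0 0 0 0 1;-4.5 0 0 0 0 0 1;-4.5 0 0 0 0 0 1;-4.5 0 0 0 0 0 1;-4.5 0 0 0 0 0 1;-2 0 0 0 0 0 1;0 0 0 0 0 0 1;0 0 0 0 0 0 1"

```text
clock: 7.5
eef_pos: [538.8, 365.8, 246.6]
tcp_rot: [-1.588, -0.008, -1.745]
contact_force: [-0.9, -0.9, -1.0]
opening: 0.639
```

```bash
python3 go.py 524.4 389 80 -95.8
```

```text
clock 7.5 pos [538.8 365.8 246.6] rpy [ -91.    -0.5 -100. ] F [-0.9 -0.9 -1. ] open 0.639 q6 0.76
shift [-2.17 16.67 -1.54] turn [ 0.98 -4.16  0.44] | after turn [-2.16 16.66 -1.67]
```

Call:
apply_moves:
  plan: "-2.1 0 -1.5 1 -4.2 0.4 1;0 3 0 0 0 0 1;0 4 0 0 0 0 1;0 4 0 0 0 0 1;0 3 0 0 0 0 1;0 1.5 0 0 0 0 1;0 0 0 0 0 0 1;0 0 0 0 0 0 1"

```text
clock: 8.3
eef_pos: [528.1, 378.8, 87.4]
tcp_rot: [-1.569, -0.003, -1.69]
contact_force: [-0.3, -0.1, -0.5]
opening: 0.634
```

```bash
python3 go.py 524.4 389 23 -95.8
python3 - <<'E'
from h import *
im=[r.grab_frame(n) for n in("side","top")]
cv2.imwrite("pics/side2.png",im[0]);cv2.imwrite("pics/top2.png",im[1])
cv2.imwrite("pics/g2.png",cv2.resize(np.hstack([im[0][110:220,215:315],im[1][180:290,90:190]]),None,fx=4,fy=4,interpolation=cv2.INTER_CUBIC))
E
```

```text
clock 8.3 pos [528.1 378.8  87.4] rpy [-89.9  -0.2 -96.8] F [-0.3 -0.1 -0.5] open 0.634 q6 0.74
shift [-0.98  6.44 -0.5 ] turn [-0.08 -1.02  0.16] | after turn [-0.97  6.44 -0.47]
```

View pics/g2.png

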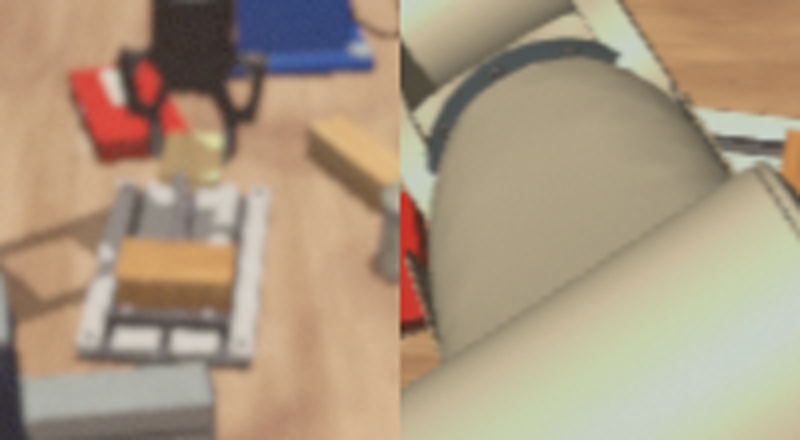

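Call:
apply_moves:
  plan: "-0.9 2 -0.45 0 -1 0 1;0 2 0 0 0 0 1;0 1.3 0 0 0 0 1;0 0.3 0 0 0 0 1;0 0 0 0 0 0 1;0 0 0 0 0 0 1"

```text
clock: 9.0
eef_pos: [530.7, 392.7, 39.6]
tcp_rot: [-1.558, 0.008, -1.672]
contact_force: [-0.2, 0.1, -0.2]
opening: 0.636
```

```bash
python3 go.py 524.4 389 23 -95.8
```

```text
clock 9.0 pos [530.7 392.7  39.6] rpy [-89.2   0.4 -95.8] F [-0.2  0.1 -0.2] open 0.636 q6 0.74
shift [ 0.44  1.65 -0.62] turn [-0.75 -0.02 -0.45] | after turn [ 0.43  1.66 -0.59]
```

Call:
apply_moves:
  plan: "0.45 0.5 -0.6 -0.75 0 -0.4 1;0 0.5 0 0 0 0 1;0 0.2 0 0 0 0 1;0 0 0 0 0 0 1;0 0 0 0 0 0 1"

```text
clock: 9.5
eef_pos: [524.7, 388.9, 28.5]
tcp_rot: [-1.57, 0.002, -1.673]
contact_force: [-0.5, -0.3, -0.6]
opening: 0.64
```

```bash
python3 go.py 524.4 389 23 -95.8
```

```text
clock 9.5 pos [524.7 388.9  28.5] rpy [-90.    0.1 -95.8] F [-0.5 -0.3 -0.6] open 0.64 q6 0.74
shift [-0.    0.55 -0.03] turn [-0.04 -0.04 -0.11] | after turn [-0.01  0.55 -0.03]
```

Call:
apply_moves:
  plan: "0 0.3 0 0 0 0 1;0 0.2 0 0 0 0 1;0 0.2 0 0 0 0 1;0 0.1 0 0 0 0 1;0 0 0 0 0 0 1"

```text
clock: 10.0
eef_pos: [525.2, 389.2, 23.2]
tcp_rot: [-1.57, 0.002, -1.673]
contact_force: [0.3, -0.3, 0.4]
opening: 0.635
```

```bash
python3 go.py 524.4 389 23 -95.8
```

```text
clock 10.0 pos [525.2 389.2  23.2] rpy [-89.9   0.1 -95.8] F [ 0.3 -0.3  0.4] open 0.635 q6 0.74
shift [ 0.03  0.02 -0.08] turn [-0.07 -0.04 -0.13] | after turn [ 0.03  0.02 -0.08]
```

Probe down for contact.

Call:
apply_moves:
  plan: "0 0.12 -0.05 0 0 0 1;0 0.1 0 0 0 0 1;0 0.1 0 0 0 0 1;0 0 0 0 0 0 1"

```text
clock: 10.4
eef_pos: [525.3, 389.5, 23.0]
tcp_rot: [-1.568, 0.003, -1.673]
contact_force: [0.1, 0.3, 0.1]
opening: 0.64
```

Call:
apply_moves:
  plan: "0 0.3 0 0 0 0 1;0 0.2 0 0 0 0 1"

```text
clock: 10.6
eef_pos: [525.5, 389.7, 22.7]
tcp_rot: [-1.569, 0.003, -1.673]
contact_force: [-7.3, -5.9, 23.2]
opening: 0.64
```

Call:
apply_moves:
  plan: "0 -0.1 0 0 0 0 1;0 0 0 0 0 0 0.2;0 0 0 0 0 0 0;0 0 0 0 0 0 0;0 0 0 0 0 0 0;0 0 0 0 0 0 0;0 -3 0 0 0 0 0;0 -4.5 0 0 0 0 0;0 -4.5 0 0 0 0 0;0 -4.5 0 0 0 0 0;0 -4.5 0 0 0 0 0;0 -4.5 0 0 0 0 0;0 0 0 0 0 0 0"

```text
clock: 11.9
eef_pos: [523.8, 388.4, 284.2]
tcp_rot: [-1.574, -0.002, -1.673]
contact_force: [0.7, 0.9, 0.0]
opening: 0.996
```

```bash
python3 go.py 458 -305 280 -160.9
```

```text
clock 11.9 pos [523.8 388.4 284.2] rpy [-90.2  -0.1 -95.8] F [0.7 0.9 0. ] open 0.996 q6 0.74
shift [69.65  0.54  0.5 ] turn [ 0.08 65.07  0.18] | after turn [28.91  0.42 63.36]
```

Call:
apply_moves:
  plan: "2 0 0 0 0 0 0;4.6 0 0 0 0 0 0;4.6 0 0 0 0 0 0;4.6 0 0 0 0 0 0;4.6 0 0 0 0 0 0;4.6 0 0 0 0 0 0;4.6 0 0 0 0 0 0;4.6 0 0 0 0 0 0;4.6 0 0 0 0 0 0;4.6 0 0 0 0 0 0;4.6 0 0 0 0 0 0;4.6 0 0 0 0 0 0;4.6 0 0 0 0 0 0;4.6 0 0 0 0 0 0;4.6 0 0 0 0 0 0;2 0 0 0 0 0 0;0 0 0 0 0 0 0;0 0 0 0 0 0 0"

```text
clock: 13.7
eef_pos: [431.7, -325.1, 268.3]
tcp_rot: [-1.594, -0.002, -1.673]
contact_force: [-0.3, 0.3, 0.3]
opening: 0.997
```

Call:
apply_moves:
  plan: "0 0 0 0 8.2 0 0;0 0 0 0 8.2 0 0;0 0 0 0 8.2 0 0;0 0 0 0 8.2 0 0;0 0 0 0 8.2 0 0;0 0 0 0 8.2 0 0;0 0 0 0 8.2 0 0;0 0 0 0 6 0 0;0 0 0 0 0 0 0;0 0 0 0 0 0 0"

```text
clock: 14.7
eef_pos: [428.5, -309.3, 263.6]
tcp_rot: [-1.589, -0.027, -2.809]
contact_force: [-0.5, 0.7, -0.1]
opening: 0.998
```

```bash
python3 go.py 458 -305 80 -160.9
python3 - <<'E'
from seg import *
np.set_printoptions(precision=1,suppress=True)
for n,w in(("side",(240,148,275,170)),("top",(130,205,180,250))):
    im=r.grab_frame(n);cv2.imwrite(f"pics/{n}3.png",im)
t=cv2.imread("pics/top3.png");c=blobs(t,(125,205,170,250),lambda i:(i[...,1]>i[...,0]+35)&(i[...,1]>i[...,2]))
q=[plane("top",p,33)[:2] for p in c[0]];print(cv2.minAreaRect(np.array(q,np.float32)))
cv2.imwrite("pics/g3.png",cv2.resize(t[195:275,110:210],None,fx=6,fy=6,interpolation=cv2.INTER_CUBIC))
E
```

```text
clock 14.7 pos [ 428.5 -309.3  263.6] rpy [ -91.    -1.5 -160.9] F [-0.5  0.7 -0.1] open 0.998 q6 0.62
shift [-3.42 18.26  0.9 ] turn [ 1.05 -0.05  1.54] | after turn [-2.93 18.36  0.56]
((525.0645141601562, 389.1795959472656), (81.63168334960938, 56.720149993896484), 84.29249572753906)
```

Run:
```python
from seg import *
np.set_printoptions(precision=2,suppress=True)
t=cv2.imread("pics/top3.png");t0=cv2.imread("pics/top0.png")
for im in(t,t0):
  H=[]
  for x,y in((124.6,249.7),(133.8,206.5),(212.7,259.3)):
    w=(int(x)-3,int(y)-3,int(x)+5,int(y)+5);g=crop(im,*w).min(2).astype(float);g=np.clip(np.median(g)-12-g,0,None)
    m=(g>0).astype(np.uint8);k,l,st,ce=cv2.connectedComponentsWithStats(m)
    yy,xx=np.mgrid[:g.shape[0],:g.shape[1]];j=l[g.shape[0]//2-4:g.shape[0]//2+4,g.shape[1]//2-4:g.shape[1]//2+4].max();W=g*(l==j)
    p=un((( W*xx).sum()/W.sum(),(W*yy).sum()/W.sum()),*w[:2]);H.append(plane("top",p,20)[:2]);print(p,st[j,4]/64)
  H=np.array(H);print(H,(H[1]+H[2])/2,np.linalg.norm(H[1]-H[0]),np.linalg.norm(H[2]-H[0]))
# top-left/bottom-left plate edge & tip
cv2.imwrite("pics/g3.png",cv2.resize(t[198:268,115:215],None,fx=7.8,fy=7.8,interpolation=cv2.INTER_CUBIC))
```

```text
[124.3  249.35] 8.515625
[133.39 206.09] 7.34375
[214.81 260.37] 28.375
[[462.71 454.7 ]
 [593.06 441.3 ]
 [434.56 194.33]] [513.81 317.82] 131.0341941877512 261.89297762176756
[124.29 249.35] 8.71875
[133.39 206.08] 7.296875
[214.79 260.36] 28.515625
[[462.69 454.73]
 [593.06 441.32]
 [434.59 194.38]] [513.83 317.85] 131.05509919456603 261.8591122855109
```

View pics/g3.png

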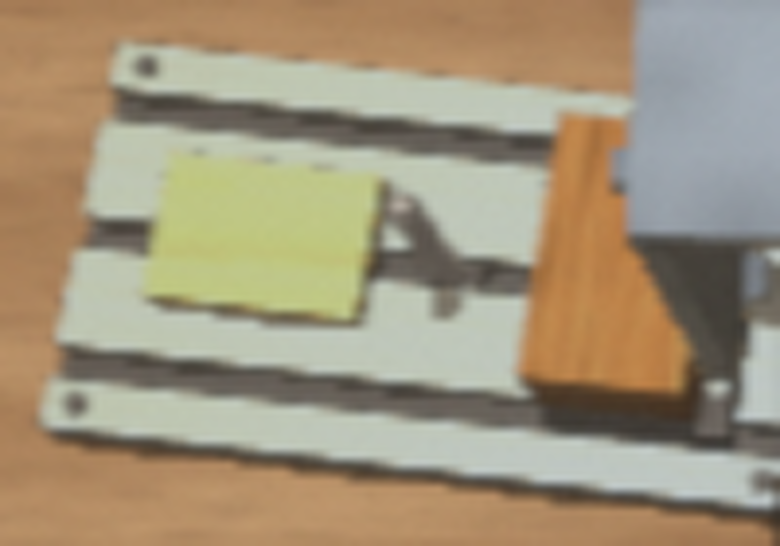

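Run:
```python
from seg import *
np.set_printoptions(precision=2,suppress=True)
t=cv2.imread("pics/top3.png")
for x,y in((212.3,259.2),):
    w=(209,255,216,263);g=crop(t,*w).min(2).astype(float);print(cv2.resize(g,(14,16),interpolation=cv2.INTER_AREA).astype(int))
print("hole3",plane("top",(212.25,259.2),20)[:2]);
w=(160,218,172,230);print(t[218:230,160:172].max(2))
print("tip",plane("top",(165.85,223.6),110))
u=np.array([.1022,.9948]);print("exp tip px",proj("top",[514.9,321.7,110]),proj("side",[514.9,321.7,110]),proj("side",[514.9,321.7,20]))
# side holes refined
s=cv2.imread("pics/side0.png");H=[]
for x,y in((246.3-.43,156-.43),(279.8-.43,158-.43),(275.2-.43,195.9-.43),(237.1-.43,193.6-.43)): H.append(plane("side",(x,y),20)[:2])
print(np.mean(H,0))
# work block from top, z=65
c=blobs(t,(178,205,210,252),lambda i:(i[...,2]-i[...,0]>75)&(i[...,2]>150))[0];q=quad(c,5);print(q,[plane("top",p,65)[:2] for p in q])
```

```text
[[ 88  91  95  98  99  97  95  93  93  92  92  83  70  62]
 [108 109 111 112 110 106 101  97  95  94  94  84  70  62]
 [141 141 139 135 130 122 113 105 101  98  97  87  72  64]
 [172 170 168 162 157 148 141 134 129 126 126 113  94  83]
 [183 183 182 180 177 173 171 168 165 165 165 150 125 110]
 [189 189 189 187 184 179 176 174 174 178 183 168 142 126]
 [188 188 188 184 176 165 156 151 153 162 173 163 139 125]
 [187 186 185 177 164 145 131 124 125 134 143 136 117 105]
 [187 186 182 170 153 131 116 107 107 108 108  98  82  73]
 [188 186 183 169 149 125 108  97  96  91  83  69  55  47]
 [189 189 187 175 156 130 111  99  98  91  80  64  49  40]
 [189 190 190 180 165 144 129 121 123 114 100  75  53  40]
 [189 189 189 182 171 160 153 152 157 149 130  97  66  47]
 [176 178 180 179 175 171 170 173 178 168 149 110  72  49]
 [153 159 168 174 175 175 175 177 178 166 145 107  69  47]
 [138 146 160 171 175 177 178 178 178 164 142 105  68  46]]
hole3 [437.85 201.79]
[[198 198 199 196 195 195 193 193 192 190 191 190]
 [200 199 199 199 198 199 200 198 199 199 200 199]
 [199 199 196 191 190 196 198 198 200 198 199 198]
 [199 198 194 164 145 174 194 197 199 199 199 200]
 [199 199 194 147 119 149 171 183 194 199 197 199]
 [199 199 194 143 116 146 159 144 157 187 198 198]
 [199 199 192 142 125 162 174 145 122 166 194 199]
 [199 197 177 133 115 130 126 112 104 137 178 196]
 [199 195 167 128 128 127 114 103  95 107 141 181]
 [199 193 148 121 159 163 128 101  93  95 111 164]
 [199 193 143 113 166 190 167 121  95  93  98 137]
 [198 192 142 118 162 186 182 137 100  92  92 111]]
tip [515.74 321.54 110.  ]
exp tip px [165.77 223.9 ] [258.23 152.62] [258.43 174.13]
[518.34 321.57]
[[187.31 212.44]
 [194.31 213.31]
 [202.69 242.31]
 [201.06 247.44]
 [181.31 244.94]] [array([562.29, 273.6 ]), array([560.01, 253.62]), array([475.89, 225.07]), array([461.19, 228.74]), array([467.47, 284.02])]
```

Call:
apply_moves:
  plan: "-2.9 3 0.5 1.05 0 1.5 0;0 4 0 0 0 0 0;0 4 0 0 0 0 0;0 3 0 0 0 0 0;0 2 0 0 0 0 0;0 0 0 0 0 0 0;0 0 0 0 0 0 0"

```text
clock: 15.5
eef_pos: [459.9, -304.9, 99.8]
tcp_rot: [-1.565, 0.004, -2.796]
contact_force: [0.5, -0.8, 0.2]
opening: 1.001
```

```bash
python3 go.py 457 -304 6 -160.9
```

```text
clock 15.5 pos [ 459.9 -304.9   99.8] rpy [ -89.7    0.2 -160.2] F [ 0.5 -0.8  0.2] open 1.001 q6 0.64
shift [ 0.28  9.37 -0.24] turn [-0.31  0.7  -0.21] | after turn [ 0.25  9.38 -0.18]
```

Call:
apply_moves:
  plan: "0.2 2.5 -0.2 -0.3 0.7 -0.2 0;0 3 0 0 0 0 0;0 2.5 0 0 0 0 0;0 1 0 0 0 0 0;0.3 0.3 0 0 0 -0.5 0;0 0 0 0 0 0 0;0 0 0 0 0 0 0"

```text
clock: 16.2
eef_pos: [461.8, -309.8, 14.5]
tcp_rot: [-1.557, 0.0, -2.805]
contact_force: [0.3, -0.2, 0.8]
opening: 0.999
```

```bash
python3 go.py 457 -304 6 -160.9
```

```text
clock 16.2 pos [ 461.8 -309.8   14.5] rpy [ -89.2    0.  -160.7] F [ 0.3 -0.2  0.8] open 0.999 q6 0.66
shift [ 0.26  0.84 -0.72] turn [-0.76  0.19 -0.03] | after turn [ 0.26  0.85 -0.71]
```

Call:
apply_moves:
  plan: "0.25 0.6 -0.7 -0.75 0.2 0 0;0 0.2 0 0 0 0 0;0 0 0 0 0 0 0;0 0 0 0 0 0 0.5;0 0 0 0 0 0 1;0 0 0 0 0 0 1;0 0 0 0 0 0 1;0 0 0 0 0 0 1;0 0 0 0 0 0 1;0 0 0 0 0 0 1"

```text
clock: 17.2
eef_pos: [458.3, -304.7, 8.6]
tcp_rot: [-1.568, 0.003, -2.809]
contact_force: [-0.6, -0.5, 0.3]
opening: 0.697
```

```bash
python3 go.py 457 -304 6 -160.9
```

```text
clock 17.2 pos [ 458.3 -304.7    8.6] rpy [ -89.9    0.2 -160.9] F [-0.6 -0.5  0.3] open 0.697 q6 0.65
shift [ 0.11  0.26 -0.11] turn [-0.14 -0.03 -0.18] | after turn [ 0.1   0.26 -0.11]
```

Call:
apply_moves:
  plan: "0 -2 0 0 0 0 1;0 -4.5 0 0 0 0 1;0 -4.5 0 0 0 0 1;0 -4.5 0 0 0 0 1;0 -4.5 0 0 0 0 1;0 -4.5 0 0 0 0 1;0 -4.5 0 0 0 0 1;0 0 0 0 0 0 1;0 0 0 0 -8.2 0 1;0 0 0 0 -8.2 0 1;0 0 0 0 -8.2 0 1;0 0 0 0 -8.2 0 1;0 0 0 0 -8.2 0 1;0 0 0 0 -8.2 0 1;0 0 0 0 -8.2 0 1;0 0 0 0 -7 0 1;0 0 0 0 0 0 1"

```text
clock: 18.9
eef_pos: [453.7, -301.9, 303.6]
tcp_rot: [-1.575, 0.003, -1.64]
contact_force: [0.3, -0.2, -0.6]
opening: 0.691
```

```bash
python3 go.py 523 392 290 -95.8
```

```text
clock 18.9 pos [ 453.7 -301.9  303.6] rpy [-90.2   0.2 -93.9] F [ 0.3 -0.2 -0.6] open 0.691 q6 -0.52
shift [-69.7    1.59   2.14] turn [ 0.24  1.85 -0.2 ] | after turn [-69.73   1.36  -0.12]
```

Call:
apply_moves:
  plan: "-2 0 0 0 1.8 0 1;-4.5 0 0 0 0 0 1;-4.5 0 0 0 0 0 1;-4.5 0 0 0 0 0 1;-4.5 0 0 0 0 0 1;-4.5 0 0 0 0 0 1;-4.5 0 0 0 0 0 1;-4.5 0 0 0 0 0 1;-4.5 0 0 0 0 0 1;-4.5 0 0 0 0 0 1;-4.5 0 0 0 0 0 1;-4.5 0 0 0 0 0 1;-4.5 0 0 0 0 0 1;-4.5 0 0 0 0 0 1;-4.5 0 0 0 0 0 1;-2 0 0 0 0 0 1;0 0 0 0 0 0 1;0 0 0 0 0 0 1"

```text
clock: 20.7
eef_pos: [540.9, 388.1, 293.9]
tcp_rot: [-1.582, -0.001, -1.749]
contact_force: [0.4, -0.1, -2.5]
opening: 0.692
```

```bash
python3 go.py 523 392 100 -95.8
```

```text
clock 20.7 pos [540.9 388.1 293.9] rpy [-9.070e+01 -1.000e-01 -1.002e+02] F [ 0.4 -0.1 -2.5] open 0.692 q6 0.79
shift [-0.09 19.41 -1.61] turn [ 0.67 -4.4   0.04] | after turn [-0.21 19.39 -1.82]
```

Call:
apply_moves:
  plan: "-0.1 0 -1.7 0.7 -4.4 0 1;0 3 0 0 0 0 1;0 4 0 0 0 0 1;0 4.5 0 0 0 0 1;0 4.5 0 0 0 0 1;0 2.5 0 0 0 0 1;0 1 0 0 0 0 1;0 0 0 0 0 0 1;0 0 0 0 0 0 1"

```text
clock: 21.6
eef_pos: [525.8, 380.2, 96.8]
tcp_rot: [-1.566, -0.001, -1.692]
contact_force: [0.1, -0.8, 0.1]
opening: 0.695
```

```bash
python3 go.py 523 392 45 -95.8
```

```text
clock 21.6 pos [525.8 380.2  96.8] rpy [-89.7  -0.  -96.9] F [ 0.1 -0.8  0.1] open 0.695 q6 0.75
shift [-1.14  5.17 -0.44] turn [-0.26 -1.12  0.03] | after turn [-1.14  5.18 -0.4 ]
```

Call:
apply_moves:
  plan: "-1.1 1 -0.45 -0.3 -1.1 0 1;0 2 0.2 -0.3 0 -0.2 1;0 1.6 0.2 -0.3 0 -0.2 1;0 0.3 0 0 0 0 1;0 0 0 0 0 0 1;0 0 0 0 0 0 1"

```text
clock: 22.2
eef_pos: [529.0, 394.0, 47.3]
tcp_rot: [-1.579, -0.004, -1.671]
contact_force: [-0.6, -0.0, -0.8]
opening: 0.69
```

```bash
python3 go.py 523 392 40 -95.8
```

```text
clock 22.2 pos [529.  394.   47.3] rpy [-90.5  -0.2 -95.7] F [-0.6 -0.  -0.8] open 0.69 q6 0.73
shift [ 0.25  0.74 -0.57] turn [0.45 0.06 0.22] | after turn [ 0.26  0.73 -0.58]
```

Call:
apply_moves:
  plan: "0.25 0.2 -0.6 0.45 0 0.2 1;0 0.2 0 0 0 0 1;0 0 0 0 0 0 1;0 0 0 0 0 0 1"

```text
clock: 22.6
eef_pos: [522.3, 392.0, 44.2]
tcp_rot: [-1.569, 0.001, -1.671]
contact_force: [-0.1, -1.4, -1.1]
opening: 0.694
```

```bash
python3 go.py 523 392 39 -95.8
```

```text
clock 22.6 pos [522.3 392.   44.2] rpy [-89.9   0.  -95.7] F [-0.1 -1.4 -1.1] open 0.694 q6 0.74
shift [-0.    0.52  0.07] turn [-0.09  0.05 -0.04] | after turn [-0.    0.52  0.07]
```

Call:
apply_moves:
  plan: "0 0.3 0 0 0 0 1;0 0.25 0 0 0 0 1;0 0.25 0 0 0 0 1;0 0 0 0 0 0 1"

```text
clock: 23.0
eef_pos: [523.2, 392.6, 39.2]
tcp_rot: [-1.568, 0.002, -1.671]
contact_force: [0.3, -0.4, -0.6]
opening: 0.699
```

Call:
apply_moves:
  plan: "0 0.3 0 0 0 0 1;0 0.2 0 0 0 0 1"

```text
clock: 23.2
eef_pos: [523.6, 392.8, 38.6]
tcp_rot: [-1.568, 0.002, -1.671]
contact_force: [-8.0, -5.3, 22.6]
opening: 0.695
```

Call:
apply_moves:
  plan: "0 -0.1 0 0 0 0 1;0 0 0 0 0 0 0.2;0 0 0 0 0 0 0;0 0 0 0 0 0 0;0 0 0 0 0 0 0;0 0 0 0 0 0 0;0 -3 0 0 0 0 0;0 -4.5 0 0 0 0 0;0 -4.5 0 0 0 0 0;0 -4.5 0 0 0 0 0;0 -4.5 0 0 0 0 0;0 -4 0 0 0 0 0;0 0 0 0 0 0 0"

```text
clock: 24.5
eef_pos: [521.9, 391.6, 295.1]
tcp_rot: [-1.572, -0.002, -1.671]
contact_force: [0.6, 0.6, 1.0]
opening: 1.002
```

```bash
python3 go.py 670 2 270 -175.5
```

```text
clock 24.5 pos [521.9 391.6 295.1] rpy [-90.1  -0.1 -95.8] F [0.6 0.6 1. ] open 1.002 q6 0.74
shift [37.27  2.55 18.65] turn [ 0.   79.73  0.15] | after turn [-11.7    2.51  40.  ]
```

Call:
apply_moves:
  plan: "2 0 1 0 0 0 0;4 0 2 0 0 0 0;4 0 2 0 0 0 0;4 0 2 0 0 0 0;4 0 2 0 0 0 0;4 0 2 0 0 0 0;4 0 2 0 0 0 0;4 0 2 0 0 0 0;4 0 2 0 0 0 0;2 0 1 0 0 0 0;0 0 0 0 0 0 0;0 0 0 0 8.3 0 0;0 0 0 0 8.3 0 0;0 0 0 0 8.3 0 0;0 0 0 0 8.3 0 0;0 0 0 0 8.3 0 0;0 0 0 0 8.3 0 0;0 0 0 0 8.3 0 0;0 0 0 0 8.3 0 0;0 0 0 0 0 0 0"

```text
clock: 26.5
eef_pos: [663.4, 10.0, 281.1]
tcp_rot: [-1.578, -0.015, -2.867]
contact_force: [0.9, 0.4, 0.4]
opening: 1.001
```

```bash
python3 go.py 670 2 100 -175.5;python3 - <<'E'
from seg import *
np.set_printoptions(precision=1,suppress=True)
for n in("side","top"): cv2.imwrite(f"pics/{n}4.png",r.grab_frame(n))
s=cv2.imread("pics/side4.png");t=cv2.imread("pics/top4.png");t3=cv2.imread("pics/top3.png")
k=lambda im,x,y,w,h:cv2.resize(im[y:y+h,x:x+w],(390,int(390*h/w)),interpolation=cv2.INTER_CUBIC)
cv2.imwrite("pics/g4.png",np.vstack([np.hstack([k(s,230,140,115,110),k(t,120,195,115,110)])[:370],np.hstack([k(t3,260,130,60,40),k(t3,115,195,120,80)])]))
print([proj("top",[x,y,12]) for x in(585,670,755) for y in(-18,22)])
E
```

```text
clock 26.5 pos [663.4  10.  281.1] rpy [ -90.4   -0.8 -164.2] F [0.9 0.4 0.4] open 1.001 q6 1.31
shift [-0.68 18.1   1.07] turn [ 0.32 11.25  0.87] | after turn [-0.59 18.11  0.85]
[array([289.7, 211.9]), array([276.1, 211.7]), array([289.9, 184.8]), array([276.6, 184.6]), array([290.1, 158.6]), array([277. , 158.4])]
```

View pics/g4.png

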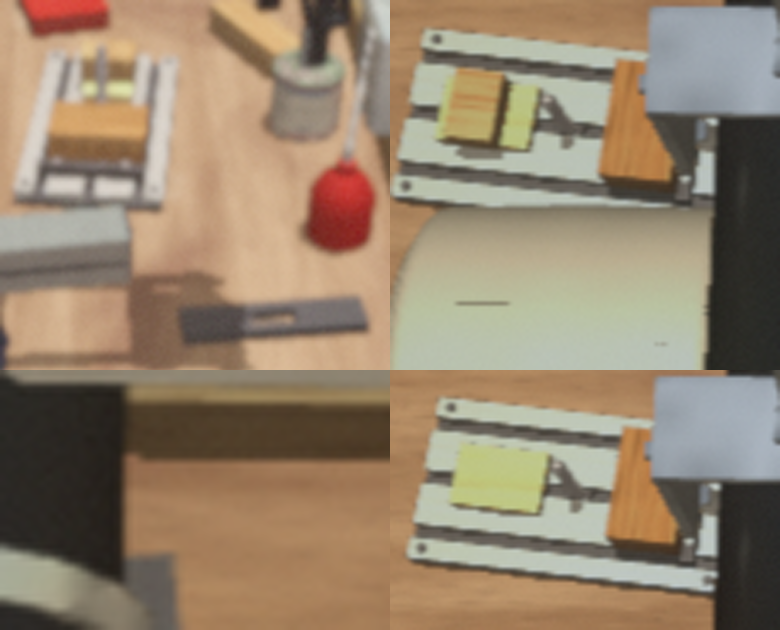

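Call:
apply_moves:
  plan: "-0.7 2 1 0 5.6 0.9 0;0 3 0 0.3 5.6 0 0;0 4 0 0 0 0 0;0 4 0 0 0 0 0;0 3 0 0 0 0 0;0 1.5 0 0 0 0 0;0 0 0 0 0 0 0;0 0 0 0 0 0 0"

```text
clock: 27.4
eef_pos: [675.1, 5.0, 102.8]
tcp_rot: [-1.572, 0.006, -3.033]
contact_force: [0.4, -0.0, 0.3]
opening: 1.006
```

```bash
python3 go.py 670 3 2 -175.5
```

```text
clock 27.4 pos [675.1   5.  102.8] rpy [ -90.1    0.4 -173.8] F [ 0.4 -0.   0.3] open 1.006 q6 1.47
shift [ 0.59 10.08  0.15] turn [ 0.06  1.74 -0.37] | after turn [ 0.52 10.08  0.16]
```

Call:
apply_moves:
  plan: "0.5 2.5 0.15 0 1.7 -0.4 0;0.1 3 0 0 0 -0.2 0;0.1 2.5 0 0 0 -0.2 0;0 1 0 0 0 0 0;0 0.2 0 0 0 0 0;0 0 0 0 0 0 0;0 0 0 0 0 0 0"

```text
clock: 28.1
eef_pos: [678.9, 3.2, 22.2]
tcp_rot: [-1.57, 0.013, -3.059]
contact_force: [0.1, -0.1, 0.4]
opening: 0.999
```

```bash
python3 go.py 670 3 3 -175.5
```

```text
clock 28.1 pos [678.9   3.2  22.2] rpy [ -90.     0.7 -175.2] F [ 0.1 -0.1  0.4] open 0.999 q6 1.49
shift [ 0.91  1.91 -0.06] turn [-0.03  0.25 -0.74] | after turn [ 0.89  1.92 -0.05]
```

Call:
apply_moves:
  plan: "0.9 0.6 0 0 0.2 -0.7 0;0.1 0.6 0 0 0 -0.2 0;0 0.4 0 0 0 0 0;0 0.2 0 0 0 0 0;0 0 0 0 0 0 0.2;0 0 0 0 0 0 0.3"

```text
clock: 28.7
eef_pos: [669.7, 2.2, 5.4]
tcp_rot: [-1.57, -0.0, -3.062]
contact_force: [0.6, 0.4, -0.3]
opening: 0.707
```

```bash
python3 go.py 670 3 3 -175.5
```

```text
clock 28.7 pos [669.7   2.2   5.4] rpy [ -90.    -0.  -175.5] F [ 0.6  0.4 -0.3] open 0.707 q6 1.49
shift [-0.04  0.24 -0.07] turn [-0.04  0.04  0.02] | after turn [-0.04  0.24 -0.07]
```

Call:
apply_moves:
  plan: "0 0.3 0 0 0 0 0.3;0 0 0 0 0 0 1;0 0 0 0 0 0 1;0 0 0 0 0 0 1;0 0 0 0 0 0 1;0 0 0 0 0 0 1;0 0 0 0 0 0 1"
  squeeze: 70

```text
clock: 29.4
eef_pos: [670.1, 2.3, 2.8]
tcp_rot: [-1.57, 0.0, -3.062]
contact_force: [-0.5, 0.2, -0.4]
opening: 0.445
```

```bash
python3 go.py 670 3 3 -175.5
```

```text
clock 29.4 pos [670.1   2.3   2.8] rpy [ -90.     0.  -175.4] F [-0.5  0.2 -0.4] open 0.445 q6 1.49
shift [-0.   -0.02 -0.07] turn [-0.05  0.05 -0.01] | after turn [-0.   -0.02 -0.07]
```

Call:
apply_moves:
  plan: "0 -1 0 0 0 0 1;0 -3 0 0 0 0 1;0 -4.5 0 0 0 0 1;0 -4.5 0 0 0 0 1;0 -4.5 0 0 0 0 1;0 -4.5 0 0 0 0 1;0 -3 0 0 0 0 1;0 0 0 0 0 0 1;0 0 0 0 -8 0 1;0 0 0 0 -8 0 1;0 0 0 0 -8 0 1;0 0 0 0 -8 0 1;0 0 0 0 -8 0 1;0 0 0 0 -8 0 1;0 0 0 0 -8 0 1;0 0 0 0 -8 0 1;0 0 0 0 -8 0 1;0 0 0 0 -8 0 1;0 0 0 0 0 0 1"

```text
clock: 31.3
eef_pos: [658.4, 2.1, 249.8]
tcp_rot: [-1.596, -0.002, -1.61]
contact_force: [0.0, 0.3, -3.6]
opening: 0.443
```

```bash
python3 go.py 515.2 321.6 230 -95.8
python3 - <<'E'
from seg import *
np.set_printoptions(precision=2,suppress=True)
t=cv2.imread("pics/top4.png")
c=blobs(t,(128,210,156,245),lambda i:(i[...,2]>i[...,1]+15)&(i[...,2]-i[...,0]>70)&(i[...,2]>125))[0]
q=[plane("top",p,65)[:2] for p in c];print(cv2.minAreaRect(np.array(q,np.float32)),quad(c))
E
```

```text
clock 31.3 pos [658.4   2.1 249.8] rpy [-91.4  -0.1 -92.2] F [ 0.   0.3 -3.6] open 0.443 q6 0.04
shift [-31.37   2.3  -15.5 ] turn [1.43 3.57 0.17] | after turn [-30.34   1.98 -17.48]
((522.9737548828125, 392.64984130859375), (39.812950134277344, 58.2469482421875), 83.42596435546875) [[139.94 214.81]
 [152.69 216.94]
 [148.69 234.44]
 [136.19 233.19]]
```

Call:
apply_moves:
  plan: "0 0 0 1.4 3.6 0 1;-2 0 -1 0 0 0 1;-3.6 0 -2.1 0 0 0 1;-3.6 0 -2.1 0 0 0 1;-3.6 0 -2.1 0 0 0 1;-3.6 0 -2.1 0 0 0 1;-3.6 0 -2.1 0 0 0 1;-3.6 0 -2.1 0 0 0 1;-3.6 0 -2.1 0 0 0 1;-1.5 0 -1 0 0 0 1;0 0 0 0 0 0 1;0 0 0 0 0 0 1"

```text
clock: 32.5
eef_pos: [518.2, 316.2, 237.5]
tcp_rot: [-1.583, -0.01, -1.733]
contact_force: [-0.3, -1.1, -2.3]
opening: 0.443
```

```bash
python3 go.py 515.2 321.6 130 -95.8
```

```text
clock 32.5 pos [518.2 316.2 237.5] rpy [-90.7  -0.6 -99.3] F [-0.3 -1.1 -2.3] open 0.443 q6 0.71
shift [-0.59 10.75 -0.25] turn [ 0.72 -3.47  0.54] | after turn [-0.51 10.75 -0.36]
```

Call:
apply_moves:
  plan: "-0.5 1.5 -0.3 0.7 -3.5 0.5 1;0 3 0 0 0 0 1;0 3 0 0 0 0 1;0 1.5 0 0 0 0 1;0 0 0 0 0 0 1;0 0 0 0 0 0 1"

```text
clock: 33.1
eef_pos: [518.8, 315.0, 144.3]
tcp_rot: [-1.57, -0.002, -1.686]
contact_force: [-0.1, 0.1, -2.3]
opening: 0.44
```

```bash
python3 go.py 515.2 321.6 125 -95.8
```

```text
clock 33.1 pos [518.8 315.  144.3] rpy [-89.9  -0.1 -96.6] F [-0.1  0.1 -2.3] open 0.44 q6 0.66
shift [-0.61  1.92 -0.43] turn [-0.06 -0.82  0.12] | after turn [-0.62  1.93 -0.42]
```

Call:
apply_moves:
  plan: "-0.6 0.7 -0.45 0 -0.8 0 1;0 0.6 0 0 0 0 1;0 0.2 0 0 0 0 1;0 0 0 0 0 0 1;0 0 0 0 0 0 1"

```text
clock: 33.6
eef_pos: [516.7, 322.2, 131.1]
tcp_rot: [-1.566, 0.001, -1.674]
contact_force: [-0.6, -0.0, -2.3]
opening: 0.443
```

```bash
python3 go.py 515.2 321.6 125 -95.8;python3 - <<'E'
from seg import *
for n in("side","top"): cv2.imwrite(f"pics/{n}5.png",r.grab_frame(n))
s=cv2.imread("pics/side5.png")
cv2.imwrite("pics/g5.png",cv2.resize(s[110:200,225:300],None,fx=6.6,fy=6.6,interpolation=cv2.INTER_CUBIC))
E
```

```text
clock 33.6 pos [516.7 322.2 131.1] rpy [-89.7   0.  -95.9] F [-0.6 -0.  -2.3] open 0.443 q6 0.66
shift [ 0.07  0.61 -0.15] turn [-0.27 -0.09 -0.03] | after turn [ 0.07  0.61 -0.15]
```

View pics/g5.png

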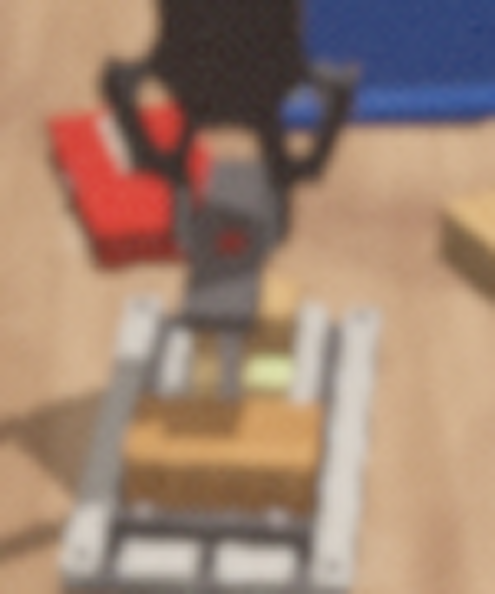

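Run:
```python
from seg import *
np.set_printoptions(precision=2,suppress=True)
print("slot exp",proj("side",[516.7,322.2,140.3]),"stud exp",[proj("side",[515.2,321.6,z]) for z in(40,60,80)])
s=cv2.imread("pics/side5.png").astype(int)
w=(254,142,266,151);i=crop(s.astype(np.uint8),*w).astype(int)
m=((i[...,2]-i[...,0])>45).astype(np.uint8);M=cv2.moments(m,True);print("slot obs",un((M["m10"]/M["m00"],M["m01"]/M["m00"]),*w[:2]),m.sum()/64)
for y in range(161,171):print(y,s[y,252:268].max(1))
for y in(143,146,149,152,154,156):print(y,s[y,246:274].max(1))
```

```text
slot exp [258.68 144.92] stud exp [array([258.47, 169.51]), array([258.42, 164.79]), array([258.38, 159.99])]
slot obs [260.32 146.78] 10.890625
161 [188 169 143 131 127 127 124 119 116 115 116 125 129 133 137 138]
162 [195 177 148 137 138 135 130 126 124 126 128 131 135 135 136 138]
163 [191 172 156 148 149 146 136 132 130 132 141 148 152 153 152 152]
164 [186 165 161 165 163 159 146 134 131 142 159 177 185 187 188 185]
165 [184 166 168 175 178 170 153 135 134 151 179 201 211 214 215 215]
166 [182 167 171 181 179 171 153 136 138 159 189 208 217 221 222 222]
167 [173 160 170 176 173 165 150 136 136 159 187 202 208 210 213 214]
168 [161 152 157 163 161 153 140 133 133 151 170 180 186 190 195 196]
169 [149 145 151 154 151 148 138 134 134 145 159 170 173 177 178 181]
170 [143 143 146 145 142 141 138 133 134 149 169 180 185 185 186 189]
143 [214 213 208 195 162 118 101  92  84  88  83  86  83  81  82  82  83  93
  95  97  94  86 106 148 175 184 185 186]
146 [142 139 137 128 120 114 109 101  90  87  85  94 107 117 118 111  94  89
  89  95 106 119 147 175 189 192 190 188]
149 [144 146 146 144 144 143 136 114  96  93  86  88  90  94  94  92  89  91
 111 140 170 189 197 200 200 200 199 198]
152 [201 200 201 202 204 197 173 131 100  91  93  95  99 103 106 109 114 122
 153 191 211 214 211 209 206 204 204 204]
154 [199 200 203 204 205 195 169 131 112 113 116 118 124 122 124 124 121 126
 162 200 219 222 220 212 204 200 203 205]
156 [188 191 195 193 189 175 150 128 117 119 120 120 120 121 120 121 123 126
 166 197 213 215 212 202 197 203 209 210]
```

Run:
```python
from seg import *
np.set_printoptions(precision=2,suppress=True)
u=np.array([.1022,.9948,0]);v=np.array([.9948,-.1022,0]);c=np.array([516.7,322.2,140.3])
for a in(-85,-60,-20):
    print(a,[proj("side",c+a*u+b*v) for b in(-20,0,20)])
```

```text
-85 [array([250.05, 157.  ]), array([256.04, 157.31]), array([262.04, 157.62])]
-60 [array([250.94, 153.23]), array([256.84, 153.54]), array([262.76, 153.84])]
-20 [array([252.31, 147.43]), array([258.08, 147.73]), array([263.86, 148.02])]
```

Call:
apply_moves:
  plan: "0.05 0.2 -0.2 -0.3 0 0 1;0 0.2 0 0 0 0 1;0 0 0 0 0 0 1;0 0 0 0 0 0 1"

```text
clock: 34.1
eef_pos: [514.7, 321.9, 127.1]
tcp_rot: [-1.571, 0.001, -1.674]
contact_force: [0.3, 0.1, -2.7]
opening: 0.443
```

```bash
python3 go.py 515.1 321.6 110 -95.8
```

```text
clock 34.1 pos [514.7 321.9 127.1] rpy [-90.    0.1 -95.9] F [ 0.3  0.1 -2.7] open 0.443 q6 0.66
shift [0.03 1.71 0.05] turn [ 0.03 -0.1  -0.05] | after turn [0.03 1.71 0.05]
```

Call:
apply_moves:
  plan: "0 0.4 0 0 0 0 1;0 0.4 -0.03 0 0 0 1;0 0.4 -0.03 0 0 0 1;0 0.4 -0.03 0 0 0 1;0 0 0 0 0 0 1"

```text
clock: 34.6
eef_pos: [513.5, 322.0, 109.4]
tcp_rot: [-1.572, 0.001, -1.674]
contact_force: [-0.1, 0.0, -2.2]
opening: 0.445
```

```bash
python3 go.py 515.1 321.6 90 -95.8
```

```text
clock 34.6 pos [513.5 322.  109.4] rpy [-90.    0.  -95.9] F [-0.1  0.  -2.2] open 0.445 q6 0.66
shift [0.02 1.94 0.16] turn [ 0.05 -0.09 -0.04] | after turn [0.02 1.94 0.16]
```

Call:
apply_moves:
  plan: "0 0.1 0.15 0 0 0 1;0 0.3 0 0 0 0 1;0 0.4 0 0 0 0 1;0 0 0 0 0 0 1"

```text
clock: 35.0
eef_pos: [515.3, 321.8, 100.7]
tcp_rot: [-1.572, 0.001, -1.674]
contact_force: [-1.7, -0.7, -3.0]
opening: 0.441
```

```bash
python3 go.py 515.1 321.6 80 -95.8
```

```text
clock 35.0 pos [515.3 321.8 100.7] rpy [-90.    0.  -95.9] F [-1.7 -0.7 -3. ] open 0.441 q6 0.66
shift [ 0.03  2.07 -0.01] turn [ 0.04 -0.09 -0.04] | after turn [ 0.02  2.07 -0.02]
```

Call:
apply_moves:
  plan: "0 0.5 -0.05 0 0 0 1;0 0.5 -0.02 0 0 0 1;0 0.4 -0.02 0 0 0 1;0 0.3 0 0 0 0 1;0 0 0 0 0 0 1"

```text
clock: 35.5
eef_pos: [514.2, 321.9, 82.0]
tcp_rot: [-1.572, 0.001, -1.674]
contact_force: [0.2, -0.1, -2.7]
opening: 0.445
```

```bash
python3 go.py 515.1 321.6 68 -95.8
```

```text
clock 35.5 pos [514.2 321.9  82. ] rpy [-90.1   0.  -95.9] F [ 0.2 -0.1 -2.7] open 0.445 q6 0.66
shift [0.02 1.4  0.1 ] turn [ 0.06 -0.1  -0.03] | after turn [0.02 1.4  0.1 ]
```

Call:
apply_moves:
  plan: "0 0.4 0.05 0 0 0 1;0 0.4 0 0 0 0 1;0 0.3 0 0 0 0 1;0 0.2 0 0 0 0 1;0 0 0 0 0 0 1"

```text
clock: 36.0
eef_pos: [514.8, 321.9, 67.9]
tcp_rot: [-1.572, 0.001, -1.674]
contact_force: [0.5, 0.6, -2.6]
opening: 0.44
```

```bash
python3 go.py 515.1 321.6 68 -95.8
```

```text
clock 36.0 pos [514.8 321.9  67.9] rpy [-90.1   0.  -95.9] F [ 0.5  0.6 -2.6] open 0.44 q6 0.66
shift [ 0.03 -0.01  0.03] turn [ 0.05 -0.09 -0.04] | after turn [ 0.03 -0.01  0.03]
```

Call:
apply_moves:
  plan: "0 0.2 0 0 0 0 1;0 0.15 0 0 0 0 1"

```text
clock: 36.2
eef_pos: [515.0, 322.0, 67.7]
tcp_rot: [-1.572, 0.001, -1.674]
contact_force: [-6.8, -3.1, 12.8]
opening: 0.441
```

Call:
apply_moves:
  plan: "0 -0.05 0 0 0 0 1;0 0 0 0 0 0 0.4;0 0 0 0 0 0 0.2;0 0 0 0 0 0 0.2;0 0 0 0 0 0 0.2;0 -2 0 0 0 0 0.2;0 -4.5 0 0 0 0 0;0 -4.5 0 0 0 0 0;0 -4.5 0 0 0 0 0;0 -4 0 0 0 0 0;0 0 0 0 0 0 0;0 0 0 0 0 0 0"

```text
clock: 37.4
eef_pos: [515.2, 321.9, 270.4]
tcp_rot: [-1.572, 0.001, -1.674]
contact_force: [0.7, 0.1, -1.7]
opening: 1.004
```

```bash
python3 go.py 580.6 -305.5 270 -95.8
```

```text
clock 37.4 pos [515.2 321.9 270.4] rpy [-90.1   0.  -95.9] F [ 0.7  0.1 -1.7] open 1.004 q6 0.66
shift [ 6.174e+01 -1.000e-02  1.294e+01] turn [ 0.05 -0.09 -0.03] | after turn [6.176e+01 4.000e-02 1.284e+01]
```

Call:
apply_moves:
  plan: "2 0 0.4 0 0 0 0;4.2 0 0.9 0 0 0 0;4.2 0 0.9 0 0 0 0;4.2 0 0.9 0 0 0 0;4.2 0 0.9 0 0 0 0;4.2 0 0.9 0 0 0 0;4.2 0 0.9 0 0 0 0;4.2 0 0.9 0 0 0 0;4.2 0 0.9 0 0 0 0;4.2 0 0.9 0 0 0 0;4.2 0 0.9 0 0 0 0;4.2 0 0.9 0 0 0 0;4.2 0 0.9 0 0 0 0;4.2 0 0.9 0 0 0 0;2 0 0.4 0 0 0 0;0 0 0 0 0 0 0;0 0 0 0 0 0 0"

```text
clock: 39.1
eef_pos: [572.1, -295.0, 242.8]
tcp_rot: [-1.603, 0.003, -1.671]
contact_force: [-0.3, -0.1, -0.2]
opening: 1.0
```

```bash
python3 go.py 580.6 -305.5 130 -95.8;python3 - <<'E'
from seg import *
np.set_printoptions(precision=1,suppress=True)
for n in("side","top"): cv2.imwrite(f"pics/{n}6.png",r.grab_frame(n))
s=cv2.imread("pics/side6.png");t=cv2.imread("pics/top6.png")
k=lambda im,x,y,w,h:cv2.resize(im[y:y+h,x:x+w],(390,int(390*h/w)),interpolation=cv2.INTER_CUBIC)
cv2.imwrite("pics/g6.png",np.hstack([k(s,225,130,70,85),k(t,118,195,95,115)]))
E
```

```text
clock 39.1 pos [ 572.1 -295.   242.8] rpy [-91.9   0.2 -95.7] F [-0.3 -0.1 -0.2] open 1.0 q6 -0.37
shift [ 0.99 11.24  1.32] turn [ 1.86  0.06 -0.17] | after turn [ 0.96 11.28  0.95]Traceback (most recent call last):
  File "<stdin>", line 6, in <module>
    return _nx.concatenate(arrs, 1, dtype=dtype, casting=casting)
           ~~~~~~~~~~~~~~~^^^^^^^^^^^^^^^^^^^^^^^^^^^^^^^^^^^^^^^
ValueError: all the input array dimensions except for the concatenation axis must match exactly, but along dimension 0, the array at index 0 has size 473 and the array at index 1 has size 472
```

Run:
```python
from seg import *
s=cv2.imread("pics/side6.png");t=cv2.imread("pics/top6.png")
k=lambda im,x,y,w,h:cv2.resize(im[y:y+h,x:x+w],(390,470),interpolation=cv2.INTER_CUBIC)
cv2.imwrite("pics/g6.png",np.hstack([k(s,225,130,75,90),k(t,118,195,95,115)]))
```

```text
(no output)
```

View pics/g6.png

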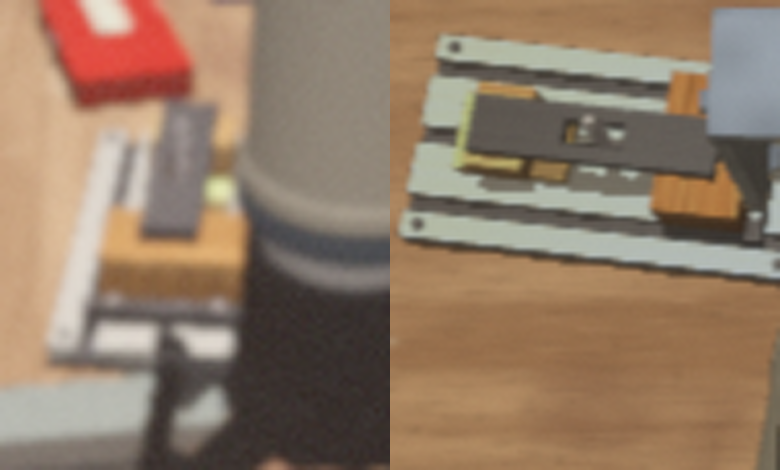

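Call:
apply_moves:
  plan: "0.9 2 0.9 1.8 0 0 0;0 3 0 0 0 0 0;0 3 0 0 0 0 0;0 1.5 0 0 0 0 0;0 0 0 0 0 0 0;0 0 0 0 0 0 0"

```text
clock: 39.8
eef_pos: [582.6, -296.1, 148.3]
tcp_rot: [-1.566, 0.003, -1.661]
contact_force: [0.5, 0.4, 0.1]
opening: 1.003
```

```bash
python3 go.py 580.6 -305.5 61 -95.8
```

```text
clock 39.8 pos [ 582.6 -296.1  148.3] rpy [-89.8   0.2 -95.2] F [0.5 0.4 0.1] open 1.003 q6 -0.39
shift [ 0.97  8.73 -0.16] turn [-0.25  0.63 -0.16] | after turn [ 0.95  8.73 -0.11]
```

Call:
apply_moves:
  plan: "0.9 1.5 -0.1 -0.2 0.6 -0.2 0;0 2.5 0 0 0 0 0;0 2 0 0 0 0 0;0 0.8 0 0 0 0 0;0 0 0 0 0 0 0.2;0 0 0 0 0 0 0.2"

```text
clock: 40.4
eef_pos: [584.7, -308.9, 82.7]
tcp_rot: [-1.561, -0.006, -1.673]
contact_force: [-0.3, -1.2, 0.7]
opening: 0.805
```

```bash
python3 go.py 580.6 -305.5 61.5 -95.8
```

```text
clock 40.4 pos [ 584.7 -308.9   82.7] rpy [-89.5  -0.3 -95.9] F [-0.3 -1.2  0.7] open 0.805 q6 -0.38
shift [-0.31  2.12 -0.46] turn [-0.54 -0.06  0.33] | after turn [-0.29  2.12 -0.44]
```

Call:
apply_moves:
  plan: "-0.3 0.6 -0.45 -0.5 0 0.3 0.2;0 0.6 -0.05 0 0 0 0.2;0 0.4 0 0 0 0 0.2;0 0.2 0 0 0 0 0.2;0 0 0 0 0 0 0.2;0 0 0 0 0 0 0.2"

```text
clock: 41.0
eef_pos: [581.2, -306.1, 65.9]
tcp_rot: [-1.567, -0.002, -1.673]
contact_force: [0.3, 0.3, 0.4]
opening: 0.801
```

```bash
python3 go.py 580.6 -305.5 61.5 -95.8
```

```text
clock 41.0 pos [ 581.2 -306.1   65.9] rpy [-89.8  -0.1 -95.9] F [0.3 0.3 0.4] open 0.801 q6 -0.38
shift [-0.05  0.44 -0.07] turn [-0.22 -0.07  0.1 ] | after turn [-0.05  0.44 -0.06]
```

Call:
apply_moves:
  plan: "-0.05 0.3 -0.07 -0.2 0 0.1 0.2;0 0.2 0 0 0 0 0.2;0 0 0 0 0 0 0.2"

```text
clock: 41.3
eef_pos: [580.7, -305.5, 60.9]
tcp_rot: [-1.57, -0.0, -1.673]
contact_force: [0.6, -0.3, -0.5]
opening: 0.8
```

```bash
python3 go.py 580.6 -305.5 61.5 -95.8
```

```text
clock 41.3 pos [ 580.7 -305.5   60.9] rpy [-90.   -0.  -95.9] F [ 0.6 -0.3 -0.5] open 0.8 q6 -0.38
shift [-0.   -0.06 -0.01] turn [-0.03 -0.06  0.01] | after turn [-0.   -0.06 -0.01]
```

Good. Close.

Call:
apply_moves:
  plan: "0 -0.05 0 0 0 0 0.4;0 0 0 0 0 0 1;0 0 0 0 0 0 1;0 0 0 0 0 0 1;0 0 0 0 0 0 1;0 0 0 0 0 0 1"
  squeeze: 40

```text
clock: 41.9
eef_pos: [580.8, -305.5, 61.5]
tcp_rot: [-1.57, -0.0, -1.673]
contact_force: [-0.3, 0.7, -0.1]
opening: 0.436
```

```bash
python3 go.py 580.6 -305.5 61.5 -95.8
```

```text
clock 41.9 pos [ 580.8 -305.5   61.5] rpy [-90.   -0.  -95.9] F [-0.3  0.7 -0.1] open 0.436 q6 -0.38
shift [-0.    0.   -0.02] turn [-0.04 -0.07  0.01] | after turn [-0.    0.   -0.02]
```

Call:
apply_moves:
  plan: "0 -1 0 0 0 0 1;0 -3 0 0 0 0 1;0 -4.5 0 0 0 0 1;0 -4.5 0 0 0 0 1;0 -4.5 0 0 0 0 1;0 -2.5 0 0 0 0 1;0 0 0 0 0 0 1;0 0 0 0 0 0 1"

```text
clock: 42.7
eef_pos: [579.6, -305.0, 272.6]
tcp_rot: [-1.571, 0.0, -1.673]
contact_force: [-0.6, 0.3, -0.8]
opening: 0.435
```

```bash
python3 go.py 515.2 321.6 250 -95.8;python3 - <<'E'
from seg import *
s=r.grab_frame("side");cv2.imwrite("pics/side7.png",s)
cv2.imwrite("pics/g7.png",cv2.resize(s[200:340,240:330],None,fx=4.2,fy=4.2,interpolation=cv2.INTER_CUBIC))
E
```

```text
clock 42.7 pos [ 579.6 -305.   272.6] rpy [-90.    0.  -95.9] F [-0.6  0.3 -0.8] open 0.435 q6 -0.38
shift [-61.67   2.26 -12.81] turn [ 0.   -0.06 -0.  ] | after turn [-61.68   2.26 -12.74]
```

View pics/g7.png

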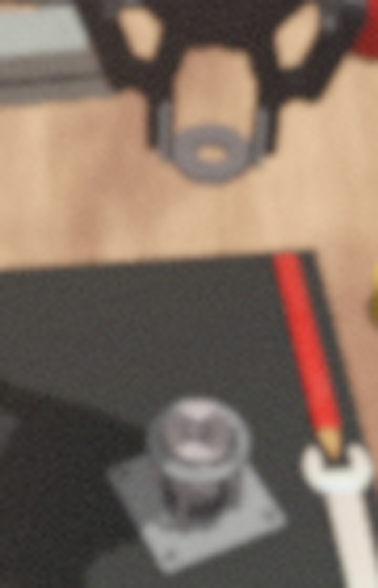

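Run:
```python
from seg import *
np.set_printoptions(precision=2,suppress=True)
s=cv2.imread("pics/side7.png")
w=(284,230,297,242);i=crop(s,*w).astype(int)
m=((i[...,2]-i[...,0])>30).astype(np.uint8);M=cv2.moments(m,True);p=un((M["m10"]/M["m00"],M["m01"]/M["m00"]),*w[:2]);print(p,m.sum()/64)
print("exp top/bottom of hole",proj("side",[579.6,-305,279.1]),proj("side",[579.6,-305,271.1]))
for z in(279.1,275.1,271.1):print(plane("side",p,z))
print("start bias: hole exp at start",proj("side",[580.6,-305.5,68]), "obs ~286.9,302.0")
print("nutside")
```

```text
[290.22 234.79] 35.78125
exp top/bottom of hole [288.96 234.2 ] [288.8  237.14]
[ 582.05 -306.84  279.1 ]
[ 582.5  -302.34  275.1 ]
[ 582.95 -297.83  271.1 ]
start bias: hole exp at start [285.83 301.46] obs ~286.9,302.0
nutside
```

Call:
apply_moves:
  plan: "-2 0 -0.4 0 0 0 1;-4.2 0 -0.9 0 0 0 1;-4.2 0 -0.9 0 0 0 1;-4.2 0 -0.9 0 0 0 1;-4.2 0 -0.9 0 0 0 1;-4.2 0 -0.9 0 0 0 1;-4.2 0 -0.9 0 0 0 1;-4.2 0 -0.9 0 0 0 1;-4.2 0 -0.9 0 0 0 1;-4.2 0 -0.9 0 0 0 1;-4.2 0 -0.9 0 0 0 1;-4.2 0 -0.9 0 0 0 1;-4.2 0 -0.9 0 0 0 1;-4.2 0 -0.9 0 0 0 1;-2 0 -0.4 0 0 0 1;0 0 0 0 0 0 1;0 0 0 0 0 0 1"

```text
clock: 44.45
eef_pos: [487.6, 322.2, 245.8]
tcp_rot: [-1.617, -0.007, -1.672]
contact_force: [0.5, 0.0, -0.5]
opening: 0.432
```

```bash
python3 go.py 515.2 321.6 150 -95.8
```

```text
clock 44.5 pos [487.6 322.2 245.8] rpy [-92.7  -0.4 -95.8] F [ 0.5  0.  -0.5] open 0.432 q6 0.66
shift [-0.29  9.44  3.19] turn [ 2.67 -0.02  0.41] | after turn [-0.22  9.58  2.75]
```

Call:
apply_moves:
  plan: "-0.2 0 2.7 2.7 0 0.4 1;0 0 0 0 0 0 1;0 2.5 0 0 0 0 1;0 3 0 0 0 0 1;0 2.5 0 0 0 0 1;0 0.5 0 0 0 0 1;0 0 0 0 0 0 1;0 0 0 0 0 0 1"

```text
clock: 45.25
eef_pos: [511.0, 312.9, 155.2]
tcp_rot: [-1.578, -0.006, -1.68]
contact_force: [0.2, 0.2, 0.3]
opening: 0.429
```

```bash
python3 go.py 515.2 321.6 122 -95.8
```

```text
clock 45.2 pos [511.  312.9 155.2] rpy [-90.4  -0.3 -96.2] F [0.2 0.2 0.3] open 0.429 q6 0.66
shift [-0.93  3.31  0.34] turn [ 0.39 -0.43  0.33] | after turn [-0.91  3.32  0.33]
```

Call:
apply_moves:
  plan: "-0.9 1 0.3 0.4 -0.4 0.3 1;0 1 0 0 0 0 1;0 0.7 0 0 0 0 1;0 0.2 0 0 0 0 1;0 0 0 0 0 0 1;0 0 0 0 0 0 1"

```text
clock: 45.85
eef_pos: [516.7, 323.2, 126.6]
tcp_rot: [-1.567, 0.003, -1.672]
contact_force: [-0.4, -1.0, -0.3]
opening: 0.44
```

```bash
python3 go.py 515.2 321.6 120 -95.8
```

```text
clock 45.9 pos [516.7 323.2 126.6] rpy [-89.8   0.2 -95.8] F [-0.4 -1.  -0.3] open 0.44 q6 0.66
shift [ 0.18  0.66 -0.14] turn [-0.23  0.   -0.16] | after turn [ 0.18  0.66 -0.14]
```

Call:
apply_moves:
  plan: "0.16 0.1 -0.17 -0.2 0 -0.15 1;0 0.2 0 0 0 0 1;0 0 0 0 0 0 1;0 0 0 0 0 0 1"

```text
clock: 46.25
eef_pos: [515.0, 321.8, 124.1]
tcp_rot: [-1.57, 0.0, -1.672]
contact_force: [0.1, -0.4, -0.0]
opening: 0.436
```

```bash
python3 go.py 515.2 321.6 112 -95.8
```

```text
clock 46.2 pos [515.  321.8 124.1] rpy [-89.9   0.  -95.8] F [ 0.1 -0.4 -0. ] open 0.436 q6 0.66
shift [0.02 1.21 0.02] turn [-0.06  0.   -0.03] | after turn [0.02 1.21 0.02]
```

Call:
apply_moves:
  plan: "0 0.4 0 0 0 0 1;0 0.4 -0.02 0 0 0 1;0 0.3 0 0 0 0 1;0 0 0 0 0 0 1"

```text
clock: 46.65
eef_pos: [514.8, 321.8, 112.1]
tcp_rot: [-1.57, 0.001, -1.672]
contact_force: [0.3, -1.1, -0.1]
opening: 0.436
```

```bash
python3 go.py 515.2 321.6 104 -95.8
```

```text
clock 46.6 pos [514.8 321.8 112.1] rpy [-89.9   0.  -95.8] F [ 0.3 -1.1 -0.1] open 0.436 q6 0.66
shift [0.02 0.81 0.04] turn [-0.07 -0.   -0.03] | after turn [0.02 0.81 0.04]
```

Call:
apply_moves:
  plan: "0 0.3 0 0 0 0 1;0 0.3 0.03 0 0 0 1;0 0.2 0 0 0 0 1;0 0 0 0 0 0 1"

```text
clock: 47.05
eef_pos: [515.1, 321.7, 103.2]
tcp_rot: [-1.57, 0.0, -1.672]
contact_force: [-0.5, 0.2, -0.1]
opening: 0.434
```

```bash
python3 go.py 515.2 321.6 96 -95.8
```

```text
clock 47.0 pos [515.1 321.7 103.2] rpy [-89.9   0.  -95.8] F [-0.5  0.2 -0.1] open 0.434 q6 0.66
shift [0.01 0.72 0.01] turn [-0.05 -0.   -0.02] | after turn [0.01 0.72 0.01]
```

Call:
apply_moves:
  plan: "0 0.4 0 0 0 0 1;0 0.4 0 0 0 0 1;0 0.4 0 0 0 0 1;0 0.4 0 0 0 0 1;0 0.3 0 0 0 0 1;0 0 0 0 0 0 1"

```text
clock: 47.65
eef_pos: [515.1, 321.7, 82.4]
tcp_rot: [-1.57, 0.0, -1.672]
contact_force: [0.2, 0.2, -1.3]
opening: 0.435
```

```bash
python3 go.py 515.2 321.6 78.5 -95.8
```

```text
clock 47.6 pos [515.1 321.7  82.4] rpy [-90.    0.  -95.8] F [ 0.2  0.2 -1.3] open 0.435 q6 0.66
shift [0.01 0.39 0.01] turn [-0.04 -0.   -0.01] | after turn [0.01 0.39 0.01]
```

Call:
apply_moves:
  plan: "0 0.25 0 0 0 0 1;0 0.2 0 0 0 0 1;0 0 0 0 0 0 1"

```text
clock: 47.95
eef_pos: [515.4, 321.9, 79.0]
tcp_rot: [-1.57, 0.001, -1.672]
contact_force: [-0.4, -0.4, -2.0]
opening: 0.43
```

Call:
apply_moves:
  plan: "0 0.2 0 0 0 0 1;0 0.15 0 0 0 0 1"

```text
clock: 48.15
eef_pos: [515.6, 322.0, 78.6]
tcp_rot: [-1.569, 0.001, -1.672]
contact_force: [-6.6, -4.5, 18.8]
opening: 0.436
```

Call:
apply_moves:
  plan: "0 -0.05 0 0 0 0 1;0 0 0 0 0 0 0.4;0 0 0 0 0 0 0.2;0 0 0 0 0 0 0.2;0 0 0 0 0 0 0.2;0 -2 0 0 0 0 0.2;0 -4.5 0 0 0 0 0.2;0 -4.5 0 0 0 0 0.2;0 -4.5 0 0 0 0 0.2;0 -4 0 0 0 0 0.2;0 0 0 0 0 0 0.2;0 0 0 0 0 0 0.2"

```text
clock: 49.35
eef_pos: [514.5, 321.4, 279.2]
tcp_rot: [-1.572, -0.001, -1.672]
contact_force: [-0.2, 0.1, -0.7]
opening: 0.799
```

```bash
python3 - <<'E'
from seg import *
np.set_printoptions(precision=1,suppress=True)
for n,w in(("side",(245,350,275,372)),("top",(422,226,444,250))):
  im=cv2.imread(f"pics/{n}0.png")
  for th in(120,140):
    c=blobs(im,w,lambda i:i.max(2)>th)[0];P=np.array([plane(n,p,23)[:2] for p in c],np.float32)
    h=cv2.convexHull(P)[:,0];ctr=(cv2.minEnclosingCircle(h))[0];A=np.linspace(0,180,181)
    W=[np.ptp(h@[np.cos(np.radians(a)),np.sin(np.radians(a))]) for a in A]
    sc=[W[a]+W[(a+60)%180]+W[(a+120)%180] for a in range(60)];a=int(np.argmin(sc));print(n,th,ctr,"flat normal",a,"+60k widths",W[a],W[a+60],W[a+120],"vertex",W[(a+30)])
E
python3 go.py 515.8 -433.1 270 -95.8
```

```text
side 120 (518.0459594726562, -435.66937255859375) flat normal 30 +60k widths 33.81561836313253 35.600189208984375 34.32458227879658 vertex 37.252145318922885
side 140 (518.7732543945312, -435.2254638671875) flat normal 29 +60k widths 31.877990706155543 33.07624268323758 32.42111064579058 vertex 35.040966215559436
top 120 (515.8328857421875, -432.9473876953125) flat normal 28 +60k widths 30.639268204103303 31.741715651530853 30.874753528081897 vertex 34.269665064720115
top 140 (515.5841674804688, -432.7392883300781) flat normal 28 +60k widths 29.44958926293819 29.961276250225808 29.41256195972926 vertex 32.8735164403452
clock 49.4 pos [514.5 321.4 279.2] rpy [-90.1  -0.1 -95.8] F [-0.2  0.1 -0.7] open 0.799 q6 0.66
shift [75.05  1.01  7.75] turn [ 0.07 -0.    0.08] | after turn [75.05  0.92  7.75]
```

Call:
apply_moves:
  plan: "2 0 0.2 0 0 0 0.2;4.5 0 0.45 0 0 0 0.2;4.5 0 0.45 0 0 0 0.2;4.5 0 0.45 0 0 0 0.2;4.5 0 0.45 0 0 0 0.2;4.5 0 0.45 0 0 0 0.2;4.5 0 0.45 0 0 0 0.2;4.5 0 0.45 0 0 0 0.2;4.5 0 0.45 0 0 0 0.2;4.5 0 0.45 0 0 0 0.2;4.5 0 0.45 0 0 0 0.2;4.5 0 0.45 0 0 0 0.2;4.5 0 0.45 0 0 0 0.2;4.5 0 0.45 0 0 0 0.2;4.5 0 0.45 0 0 0 0.2;4.5 0 0.45 0 0 0 0.2;2 0 0.2 0 0 0 0.2;0 0 0 0 0 0 0.2;0 0 0 0 0 0 0.2"

```text
clock: 51.25
eef_pos: [488.2, -432.8, 249.5]
tcp_rot: [-1.616, 0.003, -1.673]
contact_force: [-0.1, 0.5, 0.2]
opening: 0.801
```

Call:
apply_moves:
  plan: "0 0 0 0 8.3 0 0.2;0 0 0 0 8.3 0 0.2;0 0 0 0 8.3 0 0.2;0 0 0 0 0 0 0.2;0 0 0 0 0 0 0.2"

```text
clock: 51.75
eef_pos: [487.0, -424.1, 247.1]
tcp_rot: [-1.62, -0.014, -2.112]
contact_force: [0.5, -0.2, 0.5]
opening: 0.797
```

```bash
python3 go.py 515.8 -433.1 100 -121.5;python3 - <<'E'
from seg import *
for n in("side","top"): cv2.imwrite(f"pics/{n}8.png",r.grab_frame(n))
s=cv2.imread("pics/side8.png");t=cv2.imread("pics/top8.png")
k=lambda im,x,y,w,h:cv2.resize(im[y:y+h,x:x+w],(390,470),interpolation=cv2.INTER_CUBIC)
cv2.imwrite("pics/g8.png",np.hstack([k(s,225,130,75,90),k(t,130,200,58,70)]))
E
```

```text
clock 51.8 pos [ 487.  -424.1  247.1] rpy [ -92.8   -0.8 -121. ] F [ 0.5 -0.2  0.5] open 0.797 q6 -0.16
shift [-0.93 14.54  3.66] turn [2.82 0.46 0.84] | after turn [-0.74 14.71  2.93]
```

View pics/g8.png

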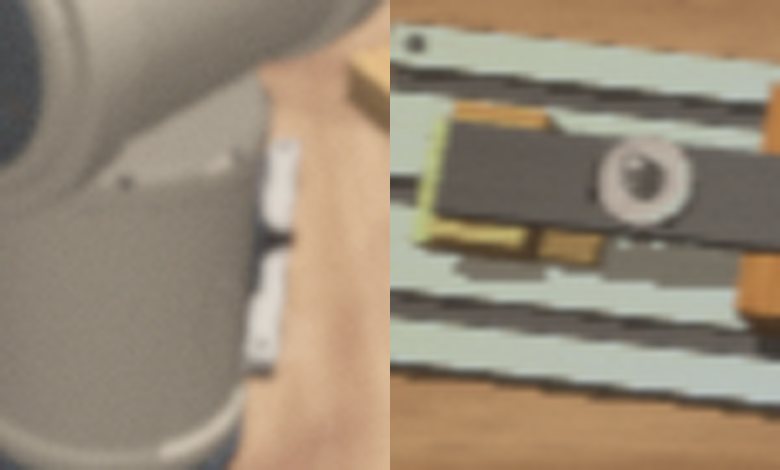

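Call:
apply_moves:
  plan: "-0.7 0 2.9 2.8 0.5 0.8 0.2;0 2 0 0 0 0 0.2;0 3.5 0 0 0 0 0.2;0 4 0 0 0 0 0.2;0 3 0 0 0 0 0.2;0 1.5 0 0 0 0 0.2;0 0 0 0 0 0 0.2;0 0 0 0 0 0 0.2"

```text
clock: 52.65
eef_pos: [519.3, -433.8, 104.8]
tcp_rot: [-1.563, -0.001, -2.102]
contact_force: [0.1, -0.5, 0.7]
opening: 0.799
```

```bash
python3 go.py 515.8 -433.1 40 -121.5
```

```text
clock 52.6 pos [ 519.3 -433.8  104.8] rpy [-8.950e+01 -1.000e-01 -1.205e+02] F [ 0.1 -0.5  0.7] open 0.799 q6 -0.17
shift [ 0.11  6.47 -0.39] turn [-0.45  1.04  0.06] | after turn [ 0.12  6.48 -0.33]
```

Call:
apply_moves:
  plan: "0.1 1.5 -0.35 -0.45 1 0.1 0.2;0 2 -0.1 -0.2 0 0 0.2;0 2 -0.1 -0.2 0 0 0.2;0 0.8 0 0 0 0 0.2;0 0 0 0 0 0 0.2;0 0 0 0 0 0 0.2"

```text
clock: 53.25
eef_pos: [517.2, -435.1, 45.5]
tcp_rot: [-1.568, -0.001, -2.123]
contact_force: [-1.0, -0.1, 0.2]
opening: 0.802
```

```bash
python3 go.py 515.8 -433.1 8 -121.5
```

```text
clock 53.2 pos [ 517.2 -435.1   45.5] rpy [ -89.8   -0.  -121.6] F [-1.  -0.1  0.2] open 0.802 q6 -0.15
shift [-0.1   3.75 -0.23] turn [-0.15 -0.12  0.04] | after turn [-0.1   3.75 -0.22]
```

Call:
apply_moves:
  plan: "-0.1 1 -0.2 -0.15 -0.1 0 0.2;0 1 -0.05 0 0 0 0.2;0 1 -0.05 0 0 0 0.2;0 0.5 0 0 0 0 0.2;0 0.1 0 0 0 0 0.2;0 0 0 0 0 0 0.2"

```text
clock: 53.85
eef_pos: [516.0, -433.3, 8.4]
tcp_rot: [-1.568, -0.001, -2.121]
contact_force: [0.6, -0.5, -0.2]
opening: 0.798
```

```bash
python3 go.py 515.8 -433.1 8 -121.5
```

```text
clock 53.9 pos [ 516.  -433.3    8.4] rpy [-8.980e+01 -1.000e-01 -1.215e+02] F [ 0.6 -0.5 -0.2] open 0.798 q6 -0.15
shift [-0.01  0.04 -0.03] turn [-0.16 -0.02  0.07] | after turn [-0.01  0.04 -0.03]
```

Good; close on the nut and lift.

Call:
apply_moves:
  plan: "0 0 0 0 0 0 0.5;0 0 0 0 0 0 0.6;0 0 0 0 0 0 1;0 0 0 0 0 0 1;0 0 0 0 0 0 1;0 0 0 0 0 0 1;0 0 0 0 0 0 1"
  squeeze: 40

```text
clock: 54.55
eef_pos: [516.6, -433.8, 9.6]
tcp_rot: [-1.566, -0.001, -2.121]
contact_force: [-0.1, -0.2, -2.0]
opening: 0.339
```

```bash
python3 go.py 515.8 -433.1 8 -121.5
```

```text
clock 54.5 pos [ 516.6 -433.8    9.6] rpy [-8.970e+01 -1.000e-01 -1.215e+02] F [-0.1 -0.2 -2. ] open 0.339 q6 -0.15
shift [-0.02  0.16 -0.11] turn [-0.25 -0.02  0.08] | after turn [-0.02  0.16 -0.11]
```

Call:
apply_moves:
  plan: "0 -1 0 0 0 0 1;0 -3 0 0 0 0 1;0 -4.5 0 0 0 0 1;0 -4.5 0 0 0 0 1;0 -4.5 0 0 0 0 1;0 -4.5 0 0 0 0 1;0 -3.5 0 0 0 0 1;0 0 0 0 0 0 1;0 0 0 0 -8.5 0 1;0 0 0 0 -8.5 0 1;0 0 0 0 -8 0 1;0 0 0 0 0 0 1;0 0 0 0 0 0 1"

```text
clock: 55.85
eef_pos: [514.0, -431.4, 280.8]
tcp_rot: [-1.566, -0.004, -1.674]
contact_force: [0.1, 0.6, -1.1]
opening: 0.338
```

```bash
python3 go.py 515.2 321.7 260 -95.8
```

```text
clock 55.9 pos [ 514.  -431.4  280.8] rpy [-89.8  -0.2 -95.9] F [ 0.1  0.6 -1.1] open 0.338 q6 -0.6
shift [-74.93   1.76  -7.61] turn [-0.25 -0.09  0.22] | after turn [-74.94   2.08  -7.49]
```

Call:
apply_moves:
  plan: "-2 0 -0.15 0 0 0 1;-4.5 0 -0.4 0 0 0 1;-4.5 0 -0.4 0 0 0 1;-4.5 0 -0.4 0 0 0 1;-4.5 0 -0.4 0 0 0 1;-4.5 0 -0.4 0 0 0 1;-4.5 0 -0.4 0 0 0 1;-4.5 0 -0.4 0 0 0 1;-4.5 0 -0.4 0 0 0 1;-4.5 0 -0.4 0 0 0 1;-4.5 0 -0.4 0 0 0 1;-4.5 0 -0.4 0 0 0 1;-4.5 0 -0.4 0 0 0 1;-4.5 0 -0.4 0 0 0 1;-4.5 0 -0.4 0 0 0 1;-4.5 0 -0.4 0 0 0 1;-2 0 -0.2 0 0 0 1;0 0 0 0 0 0 1;0 0 0 0 0 0 1"

```text
clock: 57.75
eef_pos: [528.1, 325.8, 275.2]
tcp_rot: [-1.572, 0.0, -1.73]
contact_force: [-0.2, -1.0, -0.2]
opening: 0.336
```

```bash
python3 go.py 515.2 321.7 160 -95.8
```

```text
clock 57.8 pos [528.1 325.8 275.2] rpy [-90.1   0.  -99.1] F [-0.2 -1.  -0.2] open 0.336 q6 0.71
shift [ 0.61 11.52 -1.19] turn [ 0.09 -3.33 -0.01] | after turn [ 0.54 11.52 -1.24]
```

Call:
apply_moves:
  plan: "0.5 1 -1.2 0 -3.3 0 1;0 3 0 0 0 0 1;0 4 0 0 0 0 1;0 2.5 0 0 0 0 1;0 1 0 0 0 0 1;0 0 0 0 0 0 1;0 0 0 0 0 0 1"

```text
clock: 58.45
eef_pos: [514.0, 316.0, 159.8]
tcp_rot: [-1.57, 0.0, -1.684]
contact_force: [-0.1, 0.4, -1.2]
opening: 0.338
```

```bash
python3 go.py 515.2 321.7 128 -95.8
```

```text
clock 58.5 pos [514.  316.  159.8] rpy [-90.    0.  -96.5] F [-0.1  0.4 -1.2] open 0.338 q6 0.66
shift [-0.58  3.18  0.05] turn [-0.03 -0.68 -0.03] | after turn [-0.58  3.18  0.06]
```

Call:
apply_moves:
  plan: "-0.55 0.8 0 0 -0.7 0 1;0 1 -0.05 0 0 0 1;0 0.8 0 0 0 0 1;0 0.2 0 0 0 0 1;0 0 0 0 0 0 1;0 0 0 0 0 0 1"

```text
clock: 59.05
eef_pos: [516.2, 323.1, 133.1]
tcp_rot: [-1.566, 0.004, -1.671]
contact_force: [0.4, 0.9, -0.3]
opening: 0.338
```

```bash
python3 go.py 515.2 321.7 120 -95.8
```

```text
clock 59.0 pos [516.2 323.1 133.1] rpy [-89.7   0.2 -95.7] F [ 0.4  0.9 -0.3] open 0.338 q6 0.66
shift [ 0.16  1.31 -0.09] turn [-0.29  0.05 -0.23] | after turn [ 0.15  1.31 -0.09]
```

Call:
apply_moves:
  plan: "0.15 0.3 -0.1 -0.3 0 -0.2 1;0 0.3 0 0 0 0 1;0 0.1 0 0 0 0 1;0 0 0 0 0 0 1"

```text
clock: 59.45
eef_pos: [515.3, 321.8, 126.0]
tcp_rot: [-1.571, 0.001, -1.671]
contact_force: [1.5, 0.3, -1.3]
opening: 0.34
```

```bash
python3 go.py 515.2 321.7 113 -95.8
python3 - <<'E'
from seg import *
s=r.grab_frame("side");cv2.imwrite("pics/side9.png",s)
cv2.imwrite("pics/g9.png",cv2.resize(s[110:200,225:300],None,fx=6.6,fy=6.6,interpolation=cv2.INTER_CUBIC))
E
```

```text
clock 59.5 pos [515.3 321.8 126. ] rpy [-90.    0.  -95.8] F [ 1.5  0.3 -1.3] open 0.34 q6 0.66
shift [ 0.01  1.3  -0.01] turn [ 0.    0.05 -0.04] | after turn [ 0.01  1.3  -0.01]
```

View pics/g9.png

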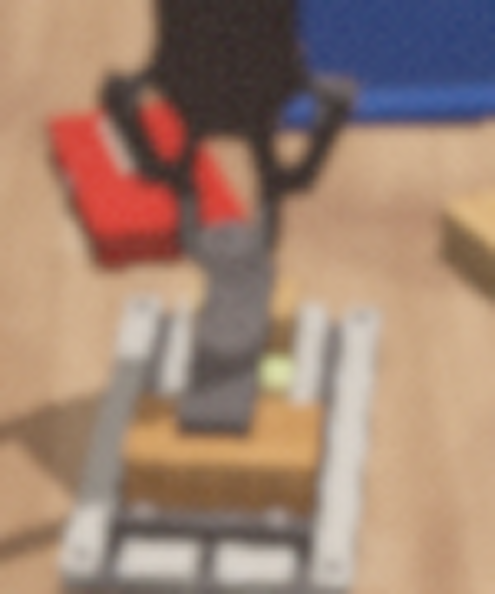

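Call:
apply_moves:
  plan: "0 0.35 0 0 0 0 1;0 0.3 0 0 0 0 1;0 0.2 0 0 0 0 1;0 0 0 0 0 0 1"

```text
clock: 59.9
eef_pos: [515.3, 321.8, 117.0]
tcp_rot: [-1.571, 0.001, -1.671]
contact_force: [-0.8, 0.1, -0.5]
opening: 0.336
```

```bash
python3 go.py 515.2 321.7 107 -95.8
```

```text
clock 59.9 pos [515.3 321.8 117. ] rpy [-90.    0.  -95.8] F [-0.8  0.1 -0.5] open 0.336 q6 0.66
shift [ 0.01  1.   -0.01] turn [-0.01  0.05 -0.04] | after turn [ 0.01  1.   -0.01]
```

Call:
apply_moves:
  plan: "0 0.3 0 0 0 0 1;0 0.3 0 0 0 0 1;0 0.25 0 0 0 0 1;0 0 0 0 0 0 1"

```text
clock: 60.3
eef_pos: [515.3, 321.8, 107.6]
tcp_rot: [-1.571, 0.001, -1.671]
contact_force: [-0.2, -0.6, -1.5]
opening: 0.336
```

```bash
python3 go.py 515.2 321.7 92 -95.8
```

```text
clock 60.3 pos [515.3 321.8 107.6] rpy [-90.    0.  -95.8] F [-0.2 -0.6 -1.5] open 0.336 q6 0.66
shift [ 0.01  1.56 -0.01] turn [-0.01  0.05 -0.04] | after turn [ 0.01  1.56 -0.01]
```

Free of force with the nut bottom at about 101, so it is on the stud.

Call:
apply_moves:
  plan: "0 0.35 0 0 0 0 1;0 0.35 0 0 0 0 1;0 0.3 0 0 0 0 1;0 0.25 0 0 0 0 1;0 0 0 0 0 0 1"

```text
clock: 60.8
eef_pos: [515.3, 321.8, 93.9]
tcp_rot: [-1.571, 0.001, -1.671]
contact_force: [0.1, 0.2, -0.9]
opening: 0.336
```

Call:
apply_moves:
  plan: "0 0.2 0 0 0 0 1;0 0.2 0 0 0 0 1;0 0.1 0 0 0 0 1"

```text
clock: 61.1
eef_pos: [515.5, 321.9, 91.0]
tcp_rot: [-1.571, 0.001, -1.671]
contact_force: [-4.3, -2.8, 12.7]
opening: 0.338
```

Call:
apply_moves:
  plan: "0 -0.05 0 0 0 0 1;0 0 0 0 0 0 0.6;0 0 0 0 0 0 0.4;0 0 0 0 0 0 0.3;0 0 0 0 0 0 0.3;0 -2 0 0 0 0 0.3;0 -4.5 0 0 0 0 0.3;0 -4.5 0 0 0 0 0.3;0 -4.5 0 0 0 0 0.3;0 -2 0 0 0 0 0.3;0 0 0 0 0 0 0.3;4 0 0 0 0 0 0.3;4.5 0 0 0 0 0 0.3;4.5 0 0 0 0 0 0.3;4.5 0 0 0 0 0 0.3;4.5 0 0 0 0 0 0.3;4.5 0 0 0 0 0 0.3;4.5 0 0 0 0 0 0.3;4.5 0 0 0 0 0 0.3;0 0 0 0 0 0 0.3"

```text
clock: 63.1
eef_pos: [473.4, -43.3, 259.5]
tcp_rot: [-1.583, -0.003, -1.666]
contact_force: [0.3, 0.4, -0.2]
opening: 0.697
```

Call:
apply_moves:
  plan: "4 0 0 0 0 0 0.3;4.5 0 0 0 0 0 0.3;4.5 0 0 0 0 0 0.3;4.5 0 0 0 0 0 0.3;0 0 0 0 0 0 0.3;0 0 0 0 0 0 0.3"

```text
clock: 63.7
eef_pos: [453.2, -221.9, 251.7]
tcp_rot: [-1.592, 0.001, -1.668]
contact_force: [-0.2, 0.4, -0.1]
opening: 0.699
```

```bash
python3 - <<'E'
from seg import *
np.set_printoptions(precision=2,suppress=True)
for n in("side","top"): cv2.imwrite(f"pics/{n}10.png",r.grab_frame(n))
s=cv2.imread("pics/side10.png");t=cv2.imread("pics/top10.png");t0=cv2.imread("pics/top0.png")
k=lambda im,x,y,w,h:cv2.resize(im[y:y+h,x:x+w],(390,470),interpolation=cv2.INTER_CUBIC)
cv2.imwrite("pics/g10.png",np.hstack([k(s,225,130,75,90),k(t,130,200,58,70)]))
# work block: compare before / after
f=lambda i:(i[...,2]-i[...,0]>75)&(i[...,2]>150)
for im in(t0,t):
    c=blobs(im,(178,205,208,252),f)[0];print(c.min(0),c.max(0))
# nut top
for c in blobs(t,(158,218,178,238),lambda i:i.max(2)>135,8,2): print("nut",c.mean(0),plane("top",c.mean(0),105),c.min(0),c.max(0))
print("exp nut top",proj("top",[515.2,321.7,105]),"washer-level",proj("top",[515.2,321.7,85]))
E
python3 go.py 515 0 300 -95.8
```

```text
[181.31 212.31] [202.69 247.56]
[181.31 234.81] [202.69 247.44]
nut [167.14 222.05] [521.61 319.49 105.  ] [157.56 217.56] [177.44 229.69]
nut [166.01 224.46] [514.71 322.05 105.  ] [162.94 221.44] [169.06 227.44]
exp nut top [166.15 224.29] washer-level [167.63 226.27]
clock 63.8 pos [ 453.5 -221.   252. ] rpy [-91.2   0.  -95.4] F [-0.3 -0.2 -0.1] open 0.7 q6 -0.35
shift [-22.59  -4.87   3.93] turn [ 1.19  0.36 -0.03] | after turn [-22.61  -4.8    3.89]
```

View pics/g10.png

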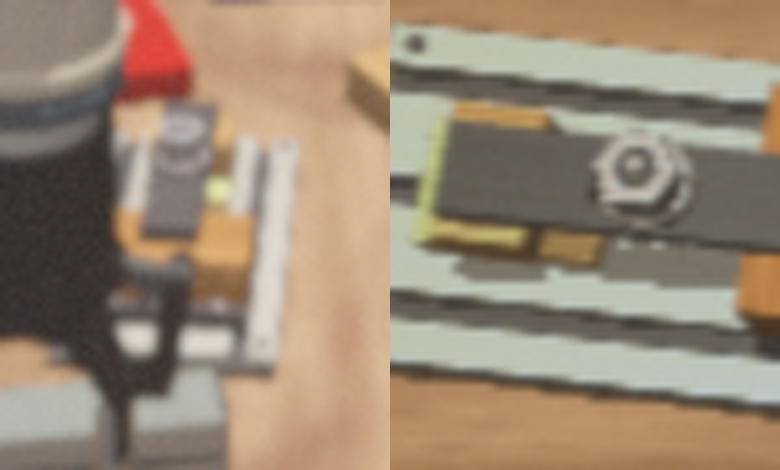

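```bash
python3 -c "
from rig import r
print(r.sense()['clock'],r.sign_off())"
```

```text
the job is handed in; nothing more can be done
63.8 None
```

The clamp is set up and handed in at 63.8 s. I built it in the order asked: pad, small block, strap, top washer, nut. The arm stands clear of everything.

**Placing:** Each part met its support at the expected height. Contact forces in the readings stayed at about 25 N or less.

**Heel:** Measured after placing, the pad is at about (525, 389) and the small block at about (523, 392.6). The computed midpoint is (522.4, 391.2), so both are within about 3 mm.

**Stack:** The last top view shows the nut centred on the stud within about 1 mm, sitting on the washer and strap, with the tip of the stud showing.

**Work block:** Its visible edges in the top picture have the same pixel positions as at the start. Part of it is now under the strap, so not every edge could be compared.

**Checks that disagreed or were limited:**
- The side camera's positions were off from the top camera's by about 2 to 5 mm in x and up to 2.5 mm in y, and heights worked out from both views came out about 3 mm low. I used the top camera's positions, which matched the robot's own readings within about 1 mm.
- The strap could be measured only from the side view. The top view showed just one corner of it.
- I did not measure the strap's level directly. It rests on supports of nominally equal height, and it looks flat in the pictures.
- I did not inspect the holder closely after taking the top washer. The two lower washers appeared still in place in the side view.

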